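Open a foot switch's terminal strip and test the pedal

ROBOT

A 6-joint arm with a two-finger parallel gripper is mounted at the origin on a cart in front of the work surface, level with it; the furniture and walls round the work are solid. World frame = base frame: x ahead of the robot, y to its left, z up, the work surface at z = 0. Lengths are in m, angles in rad, forces in N, time in s.
With the tool pointing down it reaches from about 0.225 to 0.875 m from the base axis. Payload 3.4 kg.
Tool frame: the origin (TCP) lies between the finger pads; the fingertips stand 25 mm ahead of it and the grasp point (between the pads) lies 6 mm ahead of it (manip.tips_ahead is the distance from the TCP to the fingertips, in m); z points along the fingers, x is the direction in which the jaws open and shut, and the axes are right-handed (so a half turn about z gives the same grasp; the last joint's range is limited). The gripper opens to 85 mm and grips with 20 to 120 N. Pads are 22 mm wide; open, the fingers measure 114 mm over their backs; the gripper's body (76 mm by 85 mm) begins 54 mm behind the grasp point. The pads swing forward as they close: fully open they stand 13 mm farther back than shut.
Start: joints at [1.08, 0.276, 1.505, -0, 1.361, -0.121], TCP at [0.208, 0.536, 0.256] pointing down, gripper open.
Joint ranges: [-2.89, 2.89], [-0.75, 2.08], [0.22, 2.7], [-1.18, 4.32], [0.11, 2.71], [-2.7, 2.7]. Speed limits (rad/s): [2.57, 2.57, 3.14, 3.14, 3.14, 3.14].

INTERFACE

Orientations are given as a unit quaternion [w, x, y, z].
In Python, from rig import manip gives the robot as it stands. The module is installed in compiled form; this text tells all that it offers.
- The arm moves only by the tool send_rows, never from a script. Its argument "plan" is a list of rows, each an object with "linear": the shift along the tool's x, y, z in m, a list of three; "delta_rot": the turn, a rotation vector about the tool's x, y, z in degrees, a list of three; "fingers": the finger opening in m, from 0 to 0.0854. A call has 1 to 12 rows; each row shifts and turns the pose as measured when the row begins, along the tool's axes as they then stand; what a row does not reach is not made up. A row lasts 1/12 s, in which the tool goes at most 41.7 mm and 7.16 degrees, less where a joint would pass 70% of its speed; a pose out of reach is approached as far as the arm can. A call with a gripper value outside its range is refused whole. The fingers move at their own pace and stop on an object; "force" is the grip in N (left out, the last holds). Time passes only in rows, so rows that do not move let the fingers close. It gives the time, the measured TCP pose, the force and the opening at its end, in the units of the state.
- manip.get_state(): the state, without advancing time (a new reading comes with each control period).
- manip.get_image(name): name is "scene" or "top" or "wrist"; returns the picture (420x560x3 uint8, red, green, blue); there is no depth.
- manip.camera_info(name): a dict with "K" (3x3 intrinsics, pixels), "rvec" (rotation vector, rad) and "tvec" (3), from world to camera coordinates, as OpenCV has them. Camera axes: x right, y down, z forward; pixel columns grow to the right and rows downward; lengths in m; the calibration is good to about 2 mm. A picture is of the moment at which its call begins: read the wrist's pose just before it. camera_info takes no time and is no camera call; for the wrist camera it gives the pose at the moment of the call.
- manip.sign_off(): hands the job in, once; it reports no verdict.
Trained networks look in the newest picture that a camera, given by its name, has taken for a name from the list of things; names that differ only in an ending like _2 or _b are one class to them, and where a whole thing is asked for, a point or a joint stands for the part that bears it (a point fixed in the world has none). Each returns a list of dicts, best first, with "p" (0 to 1); they miss things now and then, are a little off and sometimes report something else, mostly with a low value. They report only what shows in the picture. A call takes as long as a camera call.
- manip.find_in(thing, camera): "extent" ([left, top, right, bottom] in pixels, round what is visible of it).
- manip.masks_of(thing, camera): "pixels" (420x560 bool, what is visible of it) and "extent" ([left, top, right, bottom] in pixels, round what is visible of it).
The state is a dict: "clock": time; "qpos": joint angles; "qd": joint speeds; "effort": joint torques, N m; "position": TCP position; "ee_rot": TCP orientation; "contact_force": force on the tool from outside, world axes, zero at the start; "moment": the same for the moment, N m; "width": finger opening in m.
Only numpy, scipy, OpenCV 4.12 (cv2) and the standard library are available. Lean on these libraries where they do the work, as an engineer would, in place of code of your own. Each camera call takes 0.05 s, during which the arm holds its last target. There are 200 camera calls.

TASK

The terminal strip must be opened for a check of the foot switch. With the flat-blade pry tool, spring every snap cover that is still on the strip loose at the notch in the front of its tower - do not touch a cover with the fingers before it has clicked loose - then put all the loosened covers into the blue carton tray and lay the pry tool flat on the desk. Last of all, when every cover is in the tray, press the pedal of the foot switch right down to its stop, keep it there for a good second, let it come up again, and leave the other things on the desk alone.

Things in the scene. Friction and masses are not known exactly. Their poses are not given: they have to be found in the camera images.
- pry_grip (a point): pry tool: black handle 90 (x) x 18 (y) x 24 mm high, with a flat steel blade 10 mm wide and 3 mm thick that sticks out 50 mm from its +x end at half height; the point is the middle of the handle, half-way up (12 mm above the desk as it lies); the blade's edge is 95 mm from it along +x; z up. 90 g
- notch_a (a point): middle of the notch of tower a, in the outer face of its front wall, 76.5 mm above the desk; leftmost (+y) of the three. The notch is a slot 22 mm wide and 7 mm high (73 to 80 mm above the desk) through the 5 mm front wall, its roof is the cover's underside; behind it the tower is hollow, so that a blade can go in 25 mm. x points straight in through the notch (horizontal), y along the strip, z up
- notch_b (a point): middle of the notch of tower b, in the outer face of its front wall, 76.5 mm above the desk; middle of the three. The notch is a slot 22 mm wide and 7 mm high (73 to 80 mm above the desk) through the 5 mm front wall, its roof is the cover's underside; behind it the tower is hollow, so that a blade can go in 25 mm. x points straight in through the notch (horizontal), y along the strip, z up
- notch_c (a point): middle of the notch of tower c, in the outer face of its front wall, 76.5 mm above the desk; rightmost (-y) of the three. The notch is a slot 22 mm wide and 7 mm high (73 to 80 mm above the desk) through the 5 mm front wall, its roof is the cover's underside; behind it the tower is hollow, so that a blade can go in 25 mm. x points straight in through the notch (horizontal), y along the strip, z up
- cover_a_mid (a point): snap cover a: flat grey plastic plate 64 (x) x 56 (y) x 7 mm thick, 40 g; the point is the plate's centre, half-way through its thickness; x points from its notch-side edge to its far edge, z up. Seated, it sits on tower a with its underside 80 mm above the desk and overhangs the tower's side walls by 3 mm and its front wall by 2 mm; hidden tabs reach 11 mm below the plate. None if this cover is absent (its tower is then open already)
- cover_b_mid (a point): snap cover b: flat grey plastic plate 64 (x) x 56 (y) x 7 mm thick, 40 g; the point is the plate's centre, half-way through its thickness; x points from its notch-side edge to its far edge, z up. Seated, it sits on tower b with its underside 80 mm above the desk and overhangs the tower's side walls by 3 mm and its front wall by 2 mm; hidden tabs reach 11 mm below the plate. None if this cover is absent (its tower is then open already)
- cover_c_mid (a point): snap cover c: flat grey plastic plate 64 (x) x 56 (y) x 7 mm thick, 40 g; the point is the plate's centre, half-way through its thickness; x points from its notch-side edge to its far edge, z up. Seated, it sits on tower c with its underside 80 mm above the desk and overhangs the tower's side walls by 3 mm and its front wall by 2 mm; hidden tabs reach 11 mm below the plate. None if this cover is absent (its tower is then open already)
- cover_a_lip (a point): middle of the bottom edge of cover a on its notch side (32 mm from its centre along its -x). Seated it is 3.5 mm above notch_a, held by two sprung catches (about 5 N in all, 10 N felt at the blade). Raised 5 to 6 mm it clicks over them, springs up and stays ajar, 7 to 10 mm up: now it is loose, and comes off when gripped by its sides and lifted
- cover_b_lip (a point): middle of the bottom edge of cover b on its notch side (32 mm from its centre along its -x). Seated it is 3.5 mm above notch_b, held by two sprung catches (about 5 N in all, 10 N felt at the blade). Raised 5 to 6 mm it clicks over them, springs up and stays ajar, 7 to 10 mm up: now it is loose, and comes off when gripped by its sides and lifted
- cover_c_lip (a point): middle of the bottom edge of cover c on its notch side (32 mm from its centre along its -x). Seated it is 3.5 mm above notch_c, held by two sprung catches (about 5 N in all, 10 N felt at the blade). Raised 5 to 6 mm it clicks over them, springs up and stays ajar, 7 to 10 mm up: now it is loose, and comes off when gripped by its sides and lifted
- strip: terminal strip fixed to the desk: grey base 84 (x) x 284 (y) x 40 mm high with three white towers 60 (x) x 50 (y) mm, 100 mm apart along y, whose tops are 80 mm above the desk; origin at the centre of its underside on the desk; notches on the -x side; z up. Stiffer catches hold each cover at its far edge: a blade more than about 18 mm in may lift that edge first
- tray: open blue carton tray, loose, 300 (x) x 240 (y) x 68 mm high, walls and floor 2 mm; origin at the centre of its underside. 0.6 kg
- pedal (a joint): foot switch pedal, rad: 0 up (at rest), 0.2 at its stop; a spring brings it back up, about 3 N at first and 9 N at the stop when pressed on the pad
- pedal_pad (a point): middle of the rubber pad on top of the pedal of the foot switch (foot switch fixed to the desk, 160 x 110 mm); press straight down here. The pad, 60 x 80 mm, is about 57 mm above the desk when up; it goes down 20 mm to the stop; moves with the pedal; x points from the pad to the hinge, 100 mm away
- marker: marker pen, 132 mm, bystander
- notes: yellow note block 76x76x22 mm, bystander
- scanner: black pistol code reader, 152x64x50 mm, bystander

How it is judged:
By the outcome, as a careful person would: the job done as asked, in the order asked, and still so for the second after the job is handed in, with the robot touching nothing.
Of cover_a, cover_b, cover_c only 2 to 3 are there at a start; the rules pass over those that are not, and their reading is None.
At some moment in a run one of pry_tool, tray may be knocked a few centimetres aside while the robot is not near it.
It also fails if it takes over 210 s, if anything falls off the work surface, if the arm or the gripper's body presses on something with over 40 N, if the wrist force passes 120 N, or if a joint passes its speed limit or range.

## Working session

There is one attempt and no reset: what is moved stays moved. The work goes in short steps, Python scripts to look and compute and a tool call to move; the robot and the scene stay as the last step left them, time stands still between calls to the robot, and variables do not carry over. Pictures are saved under pics/ and viewed, about 12 in all and at most 16, crops included, and the job is handed in when it is done.

Besides the shell and the picture viewer there is one more tool, called after "Request:" as name(argument=value, ...) on one line, values as JSON. send_rows: Moves the arm, as the interface text tells. Its arguments: {"type":"object","properties":{"plan":{"type":"array","items":{"type":"object","properties":{"linear":{"type":"array","items":{"type":"number"}},"delta_rot":{"type":"array","items":{"type":"number"}},"fingers":{"type":"number"}}}},"force":{"type":"number"}},"required":["plan"]}

```bash
mkdir -p pics
python3 - <<'E'
from rig import manip
import cv2,numpy as np
print(manip.get_state())
for n in("scene","top"):
    im=manip.get_image(n); cv2.imwrite(f"pics/{n}0.png",im[:,:,::-1])
    c=manip.camera_info(n); R=cv2.Rodrigues(np.array(c["rvec"]))[0]; print(n,np.round(c["K"],1).tolist(),np.round(-R.T@np.array(c["tvec"]).ravel(),3),np.round(R,2).tolist())
E
```

```text
{'clock': 0.0, 'qpos': array([ 1.08000185e+00,  2.76619640e-01,  1.50612969e+00,  2.39633697e-06,
        1.36067465e+00, -1.21030518e-01]), 'qd': array([ 1.31759994e-03,  1.53515529e-03,  2.78852040e-04,  1.33153961e-03,
       -6.99032312e-04, -6.87709571e-05]), 'effort': array([ 3.32139462e-03, -4.16768646e+01, -2.45804179e+01,  3.46433444e-04,
        1.10605900e-02,  2.59667253e-06]), 'position': array([0.20759983, 0.53571175, 0.25542697]), 'ee_rot': array([ 4.21376926e-04,  8.25043842e-01,  5.65067978e-01, -8.12946443e-04]), 'contact_force': array([-0.22479645, -0.05827058,  0.18234632]), 'moment': array([-0.00113083,  0.02735134, -0.0036328 ]), 'width': 0.08520709519946519}
scene [[410.3, 0.0, 280.5], [0.0, 410.3, 219.9], [0.0, 0.0, 1.0]] [-0.261 -0.782  0.719] [[0.66, -0.75, -0.03], [-0.37, -0.3, -0.88], [0.65, 0.59, -0.48]]
top [[505.1, 0.0, 270.6], [0.0, 505.1, 213.2], [0.0, 0.0, 1.0]] [ 0.288 -0.007  1.45 ] [[-0.05, -1.0, -0.01], [-0.97, 0.05, -0.22], [0.22, -0.0, -0.97]]
```

View pics/scene0.png

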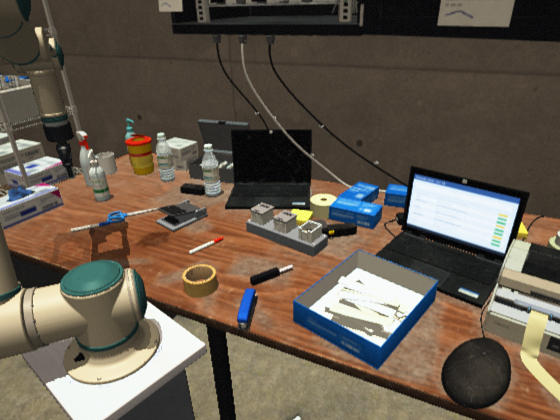

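View pics/top0.png

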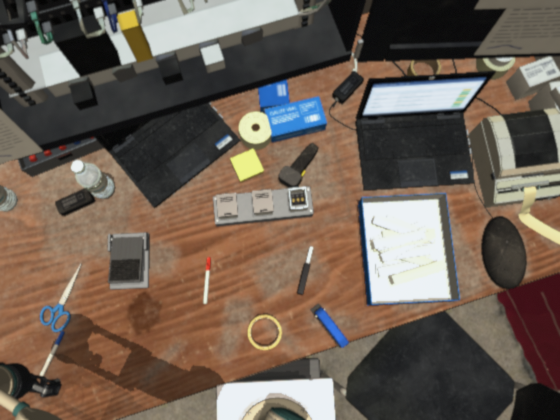

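The top view shows the strip at (264,206), with covers on a and b and tower c open (dark). The pry tool is at (305,270) with its blade pointing to +x, the tray at (408,248) and the foot switch at (128,260).

```bash
cat > h.py <<'E'
from rig import manip
import cv2,numpy as np
from scipy.spatial.transform import Rotation as Ro
def cam(n):
    c=manip.camera_info(n); R=cv2.Rodrigues(np.array(c["rvec"],float))[0]; t=np.array(c["tvec"],float).ravel()
    return np.array(c["K"],float),R,t
def bp(C,px,z):   # pixels -> world points on plane z
    K,R,t=C; px=np.atleast_2d(np.asarray(px,float)); d=np.c_[px,np.ones(len(px))]@np.linalg.inv(K).T@R
    o=-R.T@t; return o+d*((z-o[2])/d[:,2])[:,None]
def pj(C,P):
    K,R,t=C; q=(np.atleast_2d(P)@R.T+t)@K.T; return q[:,:2]/q[:,2:]
def pose():
    s=manip.get_state(); w,x,y,z=s["ee_rot"]; return s,np.array(s["position"]),Ro.from_quat([x,y,z,w])
def goal(p,yaw,tilt=0.):
    """shift/turn in the tool frame to TCP p, pointing down, tool x at yaw (rad, mod pi)"""
    s,P,R=pose(); best=None
    for k in(0,np.pi):
        G=Ro.from_euler('z',yaw+k)*Ro.from_euler('x',np.pi)
        r=(R.inv()*G).as_rotvec(degrees=True)
        if best is None or np.linalg.norm(r)<np.linalg.norm(best): best=r
    print("pos",P.round(4),"lin",(R.inv().apply(np.array(p)-P)*1000).round(1),"mm rot",best.round(2),"q6",round(s["qpos"][5],2),"F",np.round(s["contact_force"],1),"w",round(s["width"],4),"t",round(s["clock"],2))
def rect(C,m,z):
    w=bp(C,np.argwhere(m)[:,::-1],z)[:,:2]; (c,s,a)=cv2.minAreaRect((w*1000).astype(np.float32)); return np.round(c,1),np.round(s,1),round(a,1)
E
python3 - <<'E'
from h import *
im=manip.get_image("top"); C=cam("top")
for th,z in(("pry_grip",.02),("strip",.04),("tray",.068),("pedal",.05),("cover_a_mid",.087),("pedal_pad",.057),("marker",.0),("scanner",.02)):
    for r in manip.masks_of(th,"top")[:3]: print(th,round(r["p"],2),np.round(r["extent"]),rect(C,r["pixels"],z))
E
```

```text
pry_grip 0.65 [208. 186. 313. 228.] (array([636.1,   8.1]), array([ 97.1, 288.2]), 4.9)
pry_grip 0.56 [294. 247. 314. 297.] (array([ 447.2, -103.7]), array([ 20.5, 138.6]), 72.4)
pry_grip 0.43 [279. 144. 318. 186.] (array([761.8, -98.7]), array([ 74.6, 157.7]), 60.2)
strip 0.68 [212. 185. 311. 228.] (array([633.7,   7.2]), array([ 94.9, 283.3]), 3.7)
tray 0.66 [357. 195. 458. 307.] (array([ 488.5, -385.7]), array([302. , 253.2]), 0.2)
pedal 0.87 [107. 235. 138. 284.] (array([494.5, 397.2]), array([ 90.2, 129. ]), 87.2)
cover_a_mid 0.91 [216. 193. 239. 216.] (array([630.4, 107.8]), array([64.5, 56.5]), 3.3)
cover_a_mid 0.65 [279. 142. 318. 186.] (array([739.8, -97.1]), array([ 67.2, 153.7]), 58.1)
cover_a_mid 0.26 [205. 258. 210. 302.] (array([424.4, 167. ]), array([ 11.5, 118.2]), 84.6)
pedal_pad 0.81 [108. 236. 142. 282.] (array([493.4, 393.9]), array([ 91.7, 128.9]), 86.8)
marker 0.45 [204. 258. 210. 302.] (array([434.6, 177.8]), array([ 12.1, 128.6]), 85.0)
scanner 0.9 [280. 144. 313. 188.] (array([ 752.6, -109.8]), array([ 66.2, 151.4]), 40.6)
```

Run:
```python
from h import *
goal([.45,-.09,.30],np.radians(74))
s,P,R=pose();K,Rc,t=cam("wrist");o=-Rc.T@t
print("cam in tool",R.inv().apply(o-P).round(3),"dir",R.inv().apply(Rc[2]).round(2),K[0,0])
```

```text
pos [0.2078 0.5361 0.2563] lin [-496.3  452.1  -43.7] mm rot [ 0.   -0.   -5.19] q6 -0.12 F [ 0.5  0.3 -0.3] w 0.0856 t 0.55
cam in tool [ 0.001 -0.075 -0.117] dir [-0.    0.29  0.96] 318.93388030432624
```

Request:
send_rows(plan=[{"linear": [-0.027, 0.025, -0.004]}, {"linear": [-0.027, 0.025, -0.004]}, {"linear": [-0.027, 0.025, -0.004]}, {"linear": [-0.027, 0.025, -0.004]}, {"linear": [-0.027, 0.025, -0.004]}, {"linear": [-0.027, 0.025, -0.004]}, {"linear": [-0.027, 0.025, -0.004]}, {"linear": [-0.027, 0.025, -0.004]}, {"linear": [-0.027, 0.025, -0.004]}, {"linear": [-0.027, 0.025, -0.004]}, {"linear": [-0.027, 0.025, -0.004]}, {"linear": [-0.027, 0.025, 0]}])

```text
$.plan[0]: bad value
```

Run:
```python
from h import *
goal([.45,-.09,.30],np.radians(74))
```

```text
pos [0.2078 0.5361 0.2563] lin [-496.3  452.1  -43.7] mm rot [ 0.   -0.   -5.19] q6 -0.12 F [ 0.5  0.3 -0.3] w 0.0856 t 0.55
```

All fields are needed.

Request:
send_rows(plan=[{"linear": [-0.027, 0.025, -0.004], "delta_rot": [0, 0, 0], "fingers": 0.085}, {"linear": [-0.027, 0.025, -0.004], "delta_rot": [0, 0, 0], "fingers": 0.085}, {"linear": [-0.027, 0.025, -0.004], "delta_rot": [0, 0, 0], "fingers": 0.085}, {"linear": [-0.027, 0.025, -0.004], "delta_rot": [0, 0, 0], "fingers": 0.085}, {"linear": [-0.027, 0.025, -0.004], "delta_rot": [0, 0, 0], "fingers": 0.085}, {"linear": [-0.027, 0.025, -0.004], "delta_rot": [0, 0, 0], "fingers": 0.085}, {"linear": [-0.027, 0.025, -0.004], "delta_rot": [0, 0, 0], "fingers": 0.085}, {"linear": [-0.027, 0.025, -0.004], "delta_rot": [0, 0, 0], "fingers": 0.085}, {"linear": [-0.027, 0.025, -0.004], "delta_rot": [0, 0, 0], "fingers": 0.085}, {"linear": [-0.027, 0.025, -0.004], "delta_rot": [0, 0, 0], "fingers": 0.085}, {"linear": [-0.027, 0.025, 0], "delta_rot": [0, 0, 0], "fingers": 0.085}, {"linear": [-0.027, 0.025, 0], "delta_rot": [0, 0, 0], "fingers": 0.085}])

```text
clock: 1.55
position: [0.3755, 0.1165, 0.2971]
ee_rot: [-0.0, 0.821, 0.572, 0.004]
contact_force: [0.8, -0.4, -0.6]
width: 0.0849
```

Run:
```python
from h import *
goal([.45,-.09,.30],np.radians(74))
```

```text
pos [0.3755 0.1165 0.2971] lin [-167.9  141.4   -3.5] mm rot [ 0.29 -0.42 -4.28] q6 -1.1 F [ 0.8 -0.4 -0.6] w 0.0849 t 1.55
```

Request:
send_rows(plan=[{"linear": [-0.028, 0.0236, 0], "delta_rot": [0, 0, 0], "fingers": 0.085}, {"linear": [-0.028, 0.0236, 0], "delta_rot": [0, 0, 0], "fingers": 0.085}, {"linear": [-0.028, 0.0236, 0], "delta_rot": [0, 0, 0], "fingers": 0.085}, {"linear": [-0.028, 0.0236, 0], "delta_rot": [0, 0, 0], "fingers": 0.085}, {"linear": [-0.028, 0.0236, 0], "delta_rot": [0, 0, 0], "fingers": 0.085}, {"linear": [-0.028, 0.0236, 0], "delta_rot": [0, 0, 0], "fingers": 0.085}, {"linear": [0, 0, -0.003], "delta_rot": [0.3, -0.4, -4.3], "fingers": 0.085}, {"linear": [0, 0, 0], "delta_rot": [0, 0, 0], "fingers": 0.085}, {"linear": [0, 0, 0], "delta_rot": [0, 0, 0], "fingers": 0.085}])

```text
clock: 2.3
position: [0.4541, -0.1107, 0.3019]
ee_rot: [0.004, 0.802, 0.597, 0.002]
contact_force: [-0.1, 0.6, -0.5]
width: 0.0851
```

Run:
```python
from h import *
goal([.45,-.09,.30],np.radians(74))
im=manip.get_image("wrist"); cv2.imwrite("pics/w1.png",im[:,:,::-1]); C=cam("wrist")
for th,z in(("pry_grip",.02),("strip",.04),("cover_a_mid",.087)):
    for r in manip.masks_of(th,"wrist")[:3]: print(th,round(r["p"],2),np.round(r["extent"]),rect(C,r["pixels"],z))
```

```text
pos [ 0.4541 -0.1107  0.3019] lin [18.6 -9.9  1.7] mm rot [ 0.55  0.07 -0.66] q6 -1.67 F [-0.1  0.6 -0.5] w 0.0851 t 2.3
pry_grip 0.79 [273. 102. 285. 211.] (array([ 444.4, -103.2]), array([ 18. , 135.1]), 72.5)
pry_grip 0.39 [469. 238. 523. 301.] (array([677.4, 145.7]), array([81.2, 69.2]), 3.4)
strip 0.97 [291. 206. 512. 341.] (array([636.5,  10.2]), array([126.8, 285.5]), 3.9)
cover_a_mid 0.75 [472. 236. 529. 301.] (array([627.6, 106.7]), array([66.8, 58.1]), 3.1)
```

View pics/w1.png

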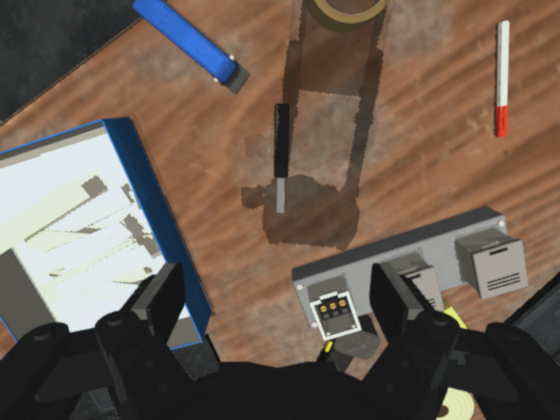

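The wrist view shows the tool's handle from (282,104) to (280,178) and its blade tip at (280,212). Tower c is open.

Run:
```python
from h import *
im=manip.get_image("wrist"); C=cam("wrist")
v=im[90:225,262:300].astype(int)
g=v.sum(2)
m=(g<110).astype(np.uint8); n,l,st,ce=cv2.connectedComponentsWithStats(m); k=1+np.argmax(st[1:,4]); print(st[k])
ys,xs=np.nonzero(l==k); print("handle",rect(C,np.pad(l==k,((90,195),(262,260))),.018))
sat=v.max(2)-v.min(2); b=((sat<25)&(g>250)).astype(np.uint8); n,l,st,ce=cv2.connectedComponentsWithStats(b); k=1+np.argmax(st[1:,4]); print(st[k]); M=np.pad(l==k,((90,195),(262,260))); print("blade",rect(C,M,.013))
```

```text
[ 12  15  14  73 781]
handle (array([423.6, -95.6]), array([15.5, 87.7]), 72.6)
[ 12  88  10  36 305]
blade (array([ 490.3, -117.6]), array([11.8, 47.8]), 73.6)
```

Run:
```python
from h import *
goal([.447,-.103,.029],np.radians(72.4))
```

```text
pos [ 0.4536 -0.1088  0.3021] lin [  3.9 -10.6 273. ] mm rot [0.56 0.04 1.17] q6 -1.67 F [-0.5  0.1 -0.5] w 0.0851 t 2.55
```

Request:
send_rows(plan=[{"linear": [0.004, -0.0105, 0.01], "delta_rot": [0.5, 0, 1.2], "fingers": 0.085}, {"linear": [0, 0, 0.03], "delta_rot": [0, 0, 0], "fingers": 0.085}, {"linear": [0, 0, 0.03], "delta_rot": [0, 0, 0], "fingers": 0.085}, {"linear": [0, 0, 0.03], "delta_rot": [0, 0, 0], "fingers": 0.085}, {"linear": [0, 0, 0.03], "delta_rot": [0, 0, 0], "fingers": 0.085}, {"linear": [0, 0, 0.03], "delta_rot": [0, 0, 0], "fingers": 0.085}, {"linear": [0, 0, 0.03], "delta_rot": [0, 0, 0], "fingers": 0.06}, {"linear": [0, 0, 0.02], "delta_rot": [0, 0, 0], "fingers": 0.06}, {"linear": [0, 0, 0], "delta_rot": [0, 0, 0], "fingers": 0.05}, {"linear": [0, 0, 0], "delta_rot": [0, 0, 0], "fingers": 0.05}])

```text
clock: 3.38
position: [0.4473, -0.0937, 0.0897]
ee_rot: [0.006, 0.804, 0.595, 0.004]
contact_force: [-0.0, -0.4, 0.4]
width: 0.0496
```

Run:
```python
from h import *
goal([.447,-.103,.029],np.radians(72.4))
```

```text
pos [ 0.4473 -0.0937  0.0897] lin [-8.9  1.6 60.7] mm rot [ 0.87 -0.    0.57] q6 -1.63 F [-0.  -0.4  0.4] w 0.0496 t 3.38
```

Request:
send_rows(plan=[{"linear": [-0.008, 0.002, 0.01], "delta_rot": [0.87, 0, 0.57], "fingers": 0.05}, {"linear": [0, 0, 0], "delta_rot": [0, 0, 0], "fingers": 0.05}, {"linear": [0, 0, 0.01], "delta_rot": [0, 0, 0], "fingers": 0.05}, {"linear": [0, 0, 0], "delta_rot": [0, 0, 0], "fingers": 0.05}])

```text
clock: 3.72
position: [0.4506, -0.1033, 0.0732]
ee_rot: [0.003, 0.807, 0.591, 0.002]
contact_force: [-0.1, 0.9, 0.2]
width: 0.0499
```

Run:
```python
from h import *
goal([.447,-.103,.029],np.radians(72.4))
```

```text
pos [ 0.4506 -0.1033  0.0732] lin [-0.7 -3.9 44.2] mm rot [0.45 0.04 0.04] q6 -1.64 F [-0.1  0.9  0.2] w 0.0499 t 3.72
```

Request:
send_rows(plan=[{"linear": [-0.001, -0.004, 0.014], "delta_rot": [0.45, 0, 0], "fingers": 0.05}, {"linear": [0, 0, 0.014], "delta_rot": [0, 0, 0], "fingers": 0.05}, {"linear": [0, 0, 0.012], "delta_rot": [0, 0, 0], "fingers": 0.05}, {"linear": [0, 0, 0], "delta_rot": [0, 0, 0], "fingers": 0.05}])

```text
clock: 4.05
position: [0.452, -0.1059, 0.0376]
ee_rot: [0.006, 0.807, 0.59, 0.003]
contact_force: [-0.4, 0.6, -0.4]
width: 0.0498
```

Run:
```python
from h import *
goal([.447,-.103,.029],np.radians(72.4))
```

```text
pos [ 0.452  -0.1059  0.0376] lin [ 1.3 -5.7  8.5] mm rot [ 0.74  0.09 -0.04] q6 -1.64 F [-0.4  0.6 -0.4] w 0.0498 t 4.05
```

Request:
send_rows(plan=[{"linear": [0.001, -0.003, 0.0085], "delta_rot": [0.75, 0, 0], "fingers": 0.05}, {"linear": [0, 0, 0], "delta_rot": [0, 0, 0], "fingers": 0.05}, {"linear": [0, 0, 0], "delta_rot": [0, 0, 0], "fingers": 0.05}])

```text
clock: 4.3
position: [0.4517, -0.1051, 0.031]
ee_rot: [0.002, 0.807, 0.59, 0.0]
contact_force: [0.3, 0.4, -0.1]
width: 0.0501
```

Run:
```python
from h import *
goal([.447,-.103,.029],np.radians(72.4))
```

```text
pos [ 0.4517 -0.1051  0.031 ] lin [ 0.6 -5.1  2. ] mm rot [ 0.22  0.11 -0.08] q6 -1.64 F [ 0.3  0.4 -0.1] w 0.0501 t 4.3
```

Request:
send_rows(force=120, plan=[{"linear": [0.0, 0, 0.001], "delta_rot": [0.2, 0, 0], "fingers": 0.0}, {"linear": [0, 0, 0], "delta_rot": [0, 0, 0], "fingers": 0.0}, {"linear": [0, 0, 0], "delta_rot": [0, 0, 0], "fingers": 0.0}, {"linear": [0, 0, 0], "delta_rot": [0, 0, 0], "fingers": 0.0}, {"linear": [0, 0, 0], "delta_rot": [0, 0, 0], "fingers": 0.0}, {"linear": [0, 0, 0], "delta_rot": [0, 0, 0], "fingers": 0.0}, {"linear": [0, 0, 0], "delta_rot": [0, 0, 0], "fingers": 0.0}, {"linear": [0, 0, 0], "delta_rot": [0, 0, 0], "fingers": 0.0}])

```text
clock: 4.97
position: [0.453, -0.1055, 0.0325]
ee_rot: [0.002, 0.807, 0.59, 0.0]
contact_force: [0.2, 0.6, -0.9]
width: 0.0152
```

Run:
```python
from h import *
goal([.447,-.103,.13],np.radians(72.4))
```

```text
pos [ 0.453  -0.1055  0.0325] lin [  0.3  -6.1 -97.6] mm rot [ 0.24  0.13 -0.06] q6 -1.64 F [ 0.2  0.6 -0.9] w 0.0152 t 4.97
```

Request:
send_rows(plan=[{"linear": [0, 0, -0.02], "delta_rot": [0, 0, 0], "fingers": 0.0}, {"linear": [0, 0, -0.03], "delta_rot": [0, 0, 0], "fingers": 0.0}, {"linear": [0, 0, -0.035], "delta_rot": [0, 0, 0], "fingers": 0.0}, {"linear": [0, 0, -0.035], "delta_rot": [0, 0, 0], "fingers": 0.0}, {"linear": [0, 0, -0.035], "delta_rot": [0, 0, 0], "fingers": 0.0}, {"linear": [0, 0, -0.035], "delta_rot": [0, 0, 0], "fingers": 0.0}, {"linear": [0, 0, -0.035], "delta_rot": [0, 0, 0], "fingers": 0.0}, {"linear": [0, 0, -0.035], "delta_rot": [0, 0, 0], "fingers": 0.0}, {"linear": [0, 0, -0.035], "delta_rot": [0, 0, 0], "fingers": 0.0}, {"linear": [0, 0, 0], "delta_rot": [0, 0, 0], "fingers": 0.0}])

```text
clock: 5.8
position: [0.4493, -0.1035, 0.3378]
ee_rot: [-0.003, 0.807, 0.59, -0.003]
contact_force: [0.9, -0.6, -0.6]
width: 0.0154
```

Run:
```python
from h import *
goal([.46,.06,.31],np.radians(93.4))
```

```text
pos [ 0.4493 -0.1035  0.3378] lin [159.  -39.2  27.9] mm rot [-4.800e-01 -2.000e-02 -2.108e+01] q6 -1.64 F [ 0.9 -0.6 -0.6] w 0.0154 t 5.8
```

Request:
send_rows(plan=[{"linear": [0.032, -0.008, 0.005], "delta_rot": [0, 0, 0], "fingers": 0.0}, {"linear": [0.032, -0.008, 0.005], "delta_rot": [0, 0, 0], "fingers": 0.0}, {"linear": [0.032, -0.008, 0.005], "delta_rot": [0, 0, 0], "fingers": 0.0}, {"linear": [0.032, -0.008, 0.005], "delta_rot": [0, 0, 0], "fingers": 0.0}, {"linear": [0.032, -0.008, 0.005], "delta_rot": [0, 0, 0], "fingers": 0.0}, {"linear": [0, 0, 0], "delta_rot": [0, 0, -5.5], "fingers": 0.0}, {"linear": [0, 0, 0], "delta_rot": [0, 0, -5.5], "fingers": 0.0}, {"linear": [0, 0, 0], "delta_rot": [0, 0, -5.5], "fingers": 0.0}, {"linear": [0, 0, 0], "delta_rot": [0, 0, -5.5], "fingers": 0.0}, {"linear": [0, 0, 0], "delta_rot": [0, 0, 0], "fingers": 0.0}, {"linear": [0, 0, 0], "delta_rot": [0, 0, 0], "fingers": 0.0}])

```text
clock: 6.72
position: [0.4587, 0.0684, 0.3075]
ee_rot: [-0.003, 0.675, 0.738, -0.004]
contact_force: [-0.1, 1.6, -0.6]
width: 0.0155
```

Run:
```python
from h import *
goal([.46,.06,.31],np.radians(93.4))
im=manip.get_image("wrist"); C=cam("wrist"); cv2.imwrite("pics/w2.png",im[:,:,::-1])
for th,z in(("strip",.04),("cover_a_mid",.087)):
    for r in manip.masks_of(th,"wrist")[:3]: print(th,round(r["p"],2),np.round(r["extent"]),rect(C,r["pixels"],z))
```

```text
pos [0.4587 0.0684 0.3075] lin [-8.5  0.5 -2.6] mm rot [-0.54  0.03  1.71] q6 -1.66 F [-0.1  1.6 -0.6] w 0.0155 t 6.72
strip 0.76 [114. 258. 269. 329.] (array([629.6, -36.8]), array([107.8, 207.9]), 6.1)
cover_a_mid 0.81 [288. 310. 301. 343.] (array([637.5, 105. ]), array([46.7, 16.4]), 5.6)
```

View pics/w2.png

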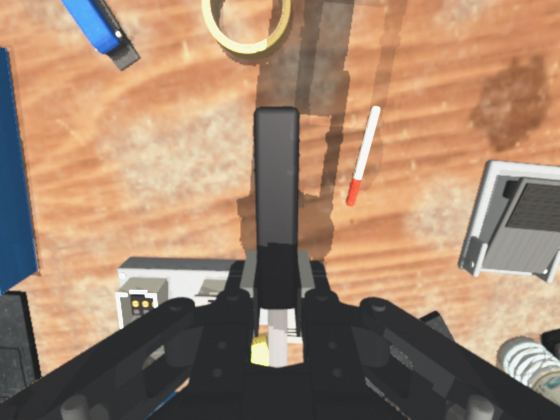

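The tool is held straight, but the gripper hides the strip from this view. I'll fit the strip pose from the saved top and scene pictures, whose cameras are static.

Run:
```python
from h import *
# predicted outline overlay for strip pose guess
sx,sy,a=.6315,.0080,np.radians(3.4)
def W(l): 
    l=np.array(l,float); c,s=np.cos(a),np.sin(a); return np.c_[sx+c*l[:,0]-s*l[:,1],sy+s*l[:,0]+c*l[:,1],l[:,2]]
def box(cx,cy,hx,hy,z): return [[cx-hx,cy-hy,z],[cx+hx,cy-hy,z],[cx+hx,cy+hy,z],[cx-hx,cy+hy,z]]
out=[]
for n,(x0,y0,x1,y1),k in(("top",(205,175,320,235),6),("scene",(238,195,335,258),7)):
    C=cam(n); im=cv2.imread(f"pics/{n}0.png")[y0:y1,x0:x1]; im=cv2.resize(im,None,fx=k,fy=k,interpolation=cv2.INTER_CUBIC)
    for b,c in((box(0,0,.042,.142,.04),(0,255,0)),(box(0,.1,.032,.028,.087),(0,0,255)),(box(0,0,.032,.028,.087),(0,0,255)),(box(0,-.1,.03,.025,.08),(255,0,0))):
        p=((pj(C,W(b))-[x0,y0]+.5)*k-.5).round().astype(int); cv2.polylines(im,[p],True,c,1)
    out.append(im)
w=max(i.shape[1] for i in out); out=[cv2.copyMakeBorder(i,0,0,0,w-i.shape[1],0) for i in out]
cv2.imwrite("pics/fit.png",np.vstack(out)); print(np.vstack(out).shape)
```

```text
(801, 690, 3)
```

View pics/fit.png

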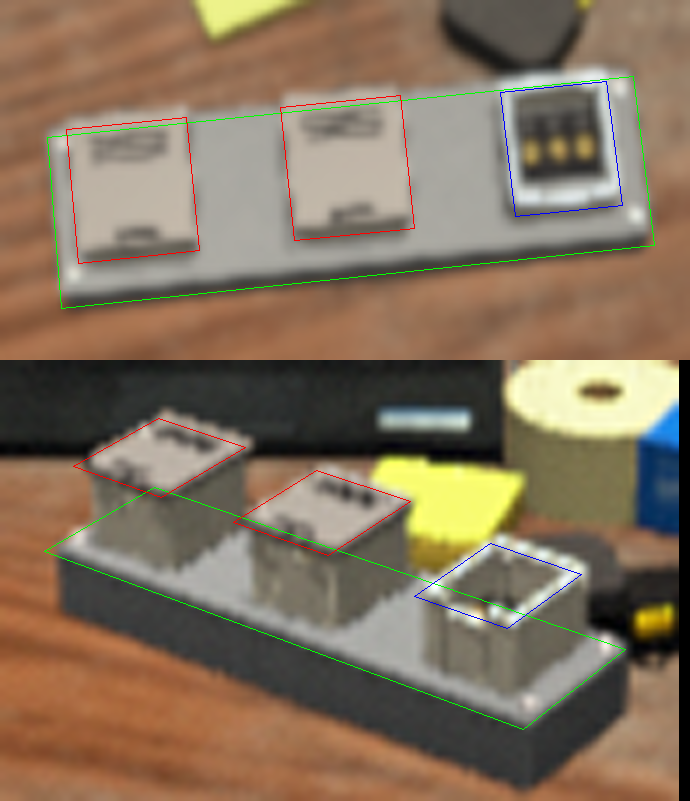

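Shifting the guess by +5 mm in x matches both views, which puts the strip at (0.6365, 0.009) with yaw 3.4°.

```bash
cat >> h.py <<'E'
sx,sy,sa=.6365,.009,np.radians(3.4)
def S(x,y,z): c,s=np.cos(sa),np.sin(sa); return np.array([sx+c*x-s*y,sy+s*x+c*y,z])
JY=sa+np.pi/2
def loc():   # TCP in strip frame
    P=pose()[1]; d=P-[sx,sy,0]; c,s=np.cos(sa),np.sin(sa); return np.round([c*d[0]+s*d[1],-s*d[0]+c*d[1],P[2]],4)
E
python3 - <<'E'
from h import *
goal(S(-.03-.084,.1,.15),JY)
E
```

```text
pos [0.459  0.0682 0.3078] lin [ 28.7  61.9 157.3] mm rot [-0.5   0.03  1.72] q6 -1.66 F [ 0.  -0.8 -1.1] w 0.0151 t 6.87
```

Request:
send_rows(plan=[{"linear": [0.014, 0.03, 0.02], "delta_rot": [-0.5, 0, 1.7], "fingers": 0.0}, {"linear": [0.014, 0.03, 0.03], "delta_rot": [0, 0, 0], "fingers": 0.0}, {"linear": [0, 0, 0.03], "delta_rot": [0, 0, 0], "fingers": 0.0}, {"linear": [0, 0, 0.03], "delta_rot": [0, 0, 0], "fingers": 0.0}, {"linear": [0, 0, 0.03], "delta_rot": [0, 0, 0], "fingers": 0.0}, {"linear": [0, 0, 0], "delta_rot": [0, 0, 0], "fingers": 0.0}, {"linear": [0, 0, 0], "delta_rot": [0, 0, 0], "fingers": 0.0}])

```text
clock: 7.45
position: [0.5239, 0.1002, 0.1662]
ee_rot: [0.005, 0.691, 0.723, 0.004]
contact_force: [-0.7, 0.3, -0.3]
width: 0.015
```

Run:
```python
from h import *
goal(S(-.03-.084,.1,.097),JY); print(loc())
```

```text
pos [0.5239 0.1002 0.1662] lin [ 2.3 -7.9 69.1] mm rot [ 0.71  0.09 -0.75] q6 -1.56 F [-0.7  0.3 -0.3] w 0.015 t 7.45
[-0.107   0.0977  0.1662]
```

Request:
send_rows(plan=[{"linear": [0.002, -0.01, 0.02], "delta_rot": [0.7, 0, -0.75], "fingers": 0.0}, {"linear": [0, -0.001, 0.02], "delta_rot": [0, 0, 0], "fingers": 0.0}, {"linear": [0, -0.001, 0.02], "delta_rot": [0, 0, 0], "fingers": 0.0}, {"linear": [0, 0, 0], "delta_rot": [0, 0, 0], "fingers": 0.0}, {"linear": [0, 0, 0], "delta_rot": [0, 0, 0], "fingers": 0.0}])

```text
clock: 7.87
position: [0.5186, 0.101, 0.1139]
ee_rot: [0.006, 0.687, 0.726, 0.005]
contact_force: [0.2, -0.4, -0.8]
width: 0.015
```

Run:
```python
from h import *
goal(S(-.03-.084,.1,.097),JY); print(loc())
```

```text
pos [0.5186 0.101  0.1139] lin [ 1.2 -2.  16.9] mm rot [ 0.9   0.1  -0.22] q6 -1.56 F [ 0.2 -0.4 -0.8] w 0.015 t 7.87
[-0.1122  0.0988  0.1139]
```

Request:
send_rows(plan=[{"linear": [0.001, -0.002, 0.0165], "delta_rot": [0.9, 0, -0.2], "fingers": 0.0}, {"linear": [0, 0, 0], "delta_rot": [0, 0, 0], "fingers": 0.0}, {"linear": [0, 0, 0], "delta_rot": [0, 0, 0], "fingers": 0.0}])

```text
clock: 8.12
position: [0.5207, 0.1019, 0.1014]
ee_rot: [0.004, 0.686, 0.727, 0.003]
contact_force: [0.8, 0.2, -0.6]
width: 0.015
```

Run:
```python
from h import *
goal(S(-.03-.084,.1,.097),JY); print(loc())
im=manip.get_image("scene"); cv2.imwrite("pics/s1.png",cv2.resize(im[175:265,200:340],None,fx=5.5,fy=5.5,interpolation=cv2.INTER_CUBIC)[:,:,::-1])
```

```text
pos [0.5207 0.1019 0.1014] lin [ 0.4 -3.9  4.4] mm rot [ 0.49  0.1  -0.06] q6 -1.56 F [ 0.8  0.2 -0.6] w 0.015 t 8.12
[-0.1101  0.0996  0.1014]
```

View pics/s1.png

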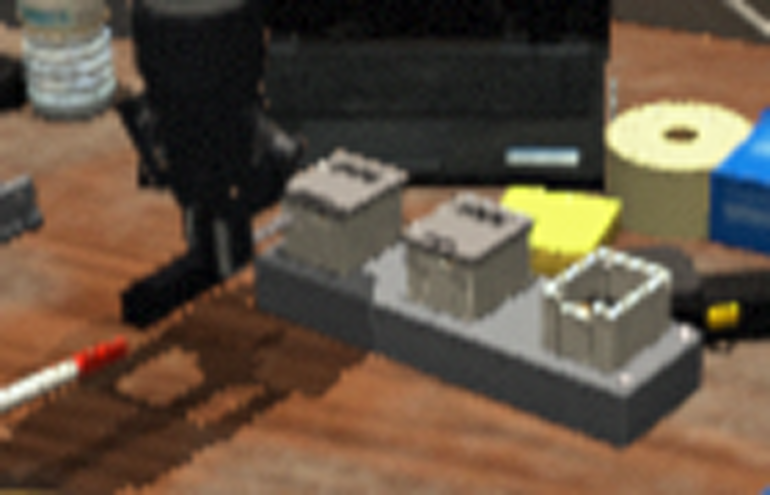

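Request:
send_rows(plan=[{"linear": [0, -0.001, 0.004], "delta_rot": [0.5, 0, 0], "fingers": 0.0}, {"linear": [0, 0, 0], "delta_rot": [0, 0, 0], "fingers": 0.0}, {"linear": [0, 0, 0], "delta_rot": [0, 0, 0], "fingers": 0.0}])

```text
clock: 8.42
position: [0.5203, 0.1019, 0.0982]
ee_rot: [0.001, 0.686, 0.727, -0.0]
contact_force: [0.7, -0.1, -0.7]
width: 0.0147
```

Run:
```python
from h import *
goal(S(-.03-.084,.1,.097),JY); print(loc())
```

```text
pos [0.5203 0.1019 0.0982] lin [ 0.4 -3.5  1.2] mm rot [ 0.04  0.1  -0.06] q6 -1.56 F [ 0.7 -0.1 -0.7] w 0.0147 t 8.42
[-0.1105  0.0996  0.0982]
```

Request:
send_rows(plan=[{"linear": [0, 0.005, 0.0012], "delta_rot": [0, 0, 0], "fingers": 0.0}, {"linear": [0, 0.005, 0], "delta_rot": [0, 0, 0], "fingers": 0.0}, {"linear": [0, 0.005, 0], "delta_rot": [0, 0, 0], "fingers": 0.0}, {"linear": [0, 0, 0], "delta_rot": [0, 0, 0], "fingers": 0.0}])

```text
clock: 8.75
position: [0.5372, 0.1029, 0.0974]
ee_rot: [0.001, 0.686, 0.727, 0.0]
contact_force: [0.3, -0.0, -0.8]
width: 0.0152
```

Run:
```python
from h import *
goal(S(-.082,.1,.097),JY); print(loc())
```

```text
pos [0.5372 0.1029 0.0974] lin [ 0.4 11.5  0.4] mm rot [ 0.13  0.09 -0.06] q6 -1.56 F [ 0.3 -0.  -0.8] w 0.0152 t 8.75
[-0.0935  0.0996  0.0974]
```

Request:
send_rows(plan=[{"linear": [0, 0.003, 0.0004], "delta_rot": [0.1, 0, 0], "fingers": 0.0}, {"linear": [0, 0.003, 0], "delta_rot": [0, 0, 0], "fingers": 0.0}, {"linear": [0, 0.003, 0], "delta_rot": [0, 0, 0], "fingers": 0.0}, {"linear": [0, 0.001, 0], "delta_rot": [0, 0, 0], "fingers": 0.0}, {"linear": [0, 0, 0], "delta_rot": [0, 0, 0], "fingers": 0.0}])

```text
clock: 9.17
position: [0.549, 0.1036, 0.0967]
ee_rot: [0.001, 0.686, 0.727, -0.001]
contact_force: [0.1, 0.0, -1.3]
width: 0.0153
```

Run:
```python
from h import *
goal(S(-.082,.1,.097),JY); print(loc())
```

```text
pos [0.549  0.1036 0.0967] lin [ 0.4 -0.2 -0.3] mm rot [ 0.01  0.1  -0.06] q6 -1.56 F [ 0.1  0.  -1.3] w 0.0153 t 9.17
[-0.0818  0.0996  0.0967]
```

Request:
send_rows(plan=[{"linear": [0, 0, -0.002], "delta_rot": [0, 0, 0], "fingers": 0.0}, {"linear": [0, 0, -0.002], "delta_rot": [0, 0, 0], "fingers": 0.0}, {"linear": [0, 0, 0], "delta_rot": [0, 0, 0], "fingers": 0.0}])

```text
clock: 9.42
position: [0.5485, 0.1035, 0.0998]
ee_rot: [0.0, 0.686, 0.727, -0.001]
contact_force: [2.7, -0.2, -6.2]
width: 0.0152
```

Run:
```python
from h import *
goal(S(-.082,.1,.097),JY); print(loc())
```

```text
pos [0.5485 0.1035 0.0998] lin [0.4 0.2 2.8] mm rot [-0.09  0.1  -0.07] q6 -1.56 F [ 2.7 -0.2 -6.2] w 0.0152 t 9.42
[-0.0822  0.0996  0.0998]
```

Contact made, with 5–6 N on the lip. Continuing the lift.

Request:
send_rows(plan=[{"linear": [0, 0, -0.002], "delta_rot": [0, 0, 0], "fingers": 0.0}, {"linear": [0, 0, -0.002], "delta_rot": [0, 0, 0], "fingers": 0.0}, {"linear": [0, 0, -0.001], "delta_rot": [0, 0, 0], "fingers": 0.0}])

```text
clock: 9.67
position: [0.5479, 0.1035, 0.101]
ee_rot: [-0.001, 0.686, 0.727, -0.002]
contact_force: [5.6, 0.9, -13.1]
width: 0.015
```

Run:
```python
from h import *
goal(S(-.082,.1,.097),JY); print(loc())
```

```text
pos [0.5479 0.1035 0.101 ] lin [0.4 0.8 4. ] mm rot [-0.26  0.08 -0.08] q6 -1.57 F [  5.6   0.9 -13.1] w 0.015 t 9.67
[-0.0828  0.0996  0.101 ]
```

Request:
send_rows(plan=[{"linear": [0, 0, -0.002], "delta_rot": [0, 0, 0], "fingers": 0.0}, {"linear": [0, 0, -0.0015], "delta_rot": [0, 0, 0], "fingers": 0.0}])

```text
clock: 9.83
position: [0.5479, 0.1035, 0.1013]
ee_rot: [-0.002, 0.686, 0.727, -0.003]
contact_force: [6.2, 0.7, -14.2]
width: 0.0152
```

Run:
```python
from h import *
goal(S(-.082,.1,.097),JY); print(loc())
```

```text
pos [0.5479 0.1035 0.1013] lin [0.4 0.9 4.3] mm rot [-0.38  0.07 -0.09] q6 -1.57 F [  6.2   0.7 -14.2] w 0.0152 t 9.83
[-0.0828  0.0996  0.1013]
```

Request:
send_rows(plan=[{"linear": [0, 0, -0.0035], "delta_rot": [0, 0, 0], "fingers": 0.0}, {"linear": [0, 0, -0.0035], "delta_rot": [0, 0, 0], "fingers": 0.0}])

```text
clock: 10.0
position: [0.5476, 0.1034, 0.1037]
ee_rot: [-0.003, 0.686, 0.727, -0.004]
contact_force: [7.2, -0.1, -17.5]
width: 0.0152
```

Run:
```python
from h import *
goal(S(-.082,.1,.097),JY); print(loc())
```

```text
pos [0.5476 0.1034 0.1037] lin [0.5 1.2 6.7] mm rot [-0.59  0.07 -0.11] q6 -1.57 F [  7.2  -0.1 -17.5] w 0.0152 t 10.0
[-0.0832  0.0995  0.1037]
```

Request:
send_rows(plan=[{"linear": [0, 0, -0.0035], "delta_rot": [0, 0, 0], "fingers": 0.0}, {"linear": [0, 0, -0.0035], "delta_rot": [0, 0, 0], "fingers": 0.0}])

```text
clock: 10.17
position: [0.5467, 0.1034, 0.1058]
ee_rot: [-0.005, 0.687, 0.727, -0.006]
contact_force: [3.0, 0.8, -13.8]
width: 0.0151
```

Run:
```python
from h import *
goal(S(-.082,.1,.097),JY); print(loc())
im=manip.get_image("scene"); cv2.imwrite("pics/s2.png",cv2.resize(im[175:265,200:340],None,fx=5.5,fy=5.5,interpolation=cv2.INTER_CUBIC)[:,:,::-1])
```

```text
pos [0.5467 0.1034 0.1058] lin [0.4 2.2 8.7] mm rot [-0.91  0.04 -0.12] q6 -1.57 F [  3.    0.8 -13.8] w 0.0151 t 10.17
[-0.0841  0.0996  0.1058]
```

Request:
send_rows(plan=[{"linear": [0, 0.001, -0.0035], "delta_rot": [0, 0, 0], "fingers": 0.0}, {"linear": [0, 0.001, -0.003], "delta_rot": [0, 0, 0], "fingers": 0.0}])

```text
clock: 10.38
position: [0.5462, 0.1035, 0.1077]
ee_rot: [-0.008, 0.687, 0.727, -0.009]
contact_force: [5.9, -0.2, -24.4]
width: 0.0149
```

Run:
```python
from h import *
goal(S(-.082,.1,.097),JY); print(loc())
im=manip.get_image("scene"); cv2.imwrite("pics/s2.png",cv2.resize(im[175:265,200:340],None,fx=5.5,fy=5.5,interpolation=cv2.INTER_CUBIC)[:,:,::-1])
```

```text
pos [0.5462 0.1035 0.1077] lin [ 0.3  2.8 10.6] mm rot [-1.39  0.02 -0.13] q6 -1.57 F [  5.9  -0.2 -24.4] w 0.0149 t 10.38
[-0.0846  0.0997  0.1077]
```

View pics/s2.png

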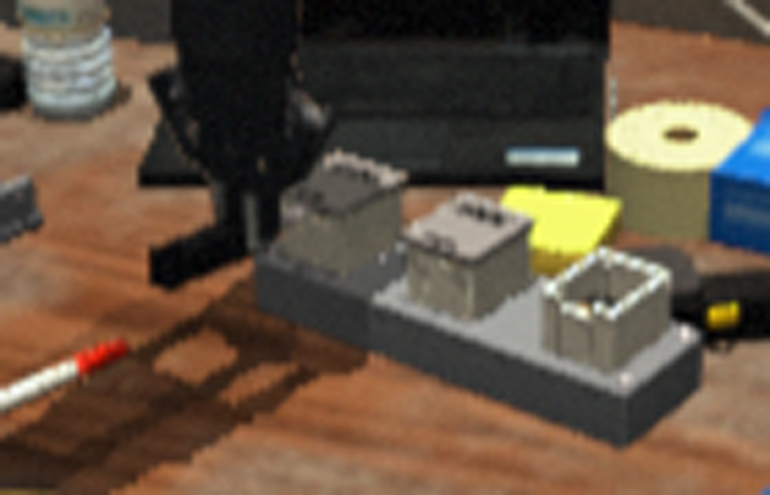

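Run:
```python
from h import *
print(np.round(manip.get_state()["contact_force"],1),np.round(manip.get_state()["moment"],2))
im=manip.get_image("scene")[:,:,::-1]; a=cv2.imread("pics/scene0.png")
f=lambda i:cv2.convertScaleAbs(cv2.resize(i[192:232,232:282],None,fx=8,fy=8,interpolation=cv2.INTER_CUBIC),alpha=1.5)
cv2.imwrite("pics/cmp.png",np.hstack([f(a),f(im)]))
```

```text
[  6.2   1.5 -23.7] [ 0.05 -0.04  0.09]
```

View pics/cmp.png

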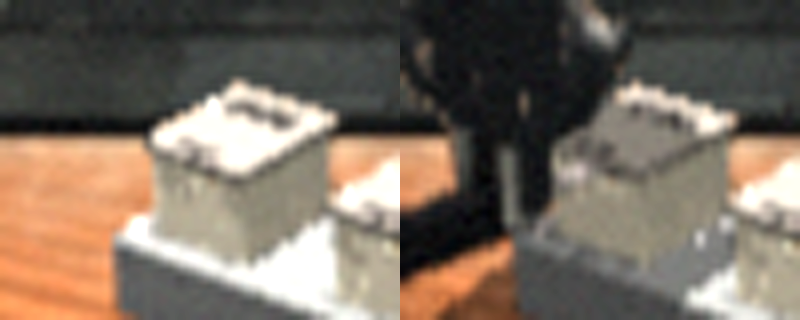

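The cover has not risen: its front corner is in the same place in both crops, at (240,175). The tool seems to be pivoting in the grip. I'll check where the blade really is.

Run:
```python
from h import *
im=manip.get_image("scene")[:,:,::-1]; C=cam("scene"); k=9; x0,y0,x1,y1=218,190,304,250
i=cv2.convertScaleAbs(cv2.resize(im[y0:y1,x0:x1],None,fx=k,fy=k,interpolation=cv2.INTER_CUBIC),alpha=1.6)
def mk(P,c,closed=True):
    p=((pj(C,P)-[x0,y0]+.5)*k-.5).round().astype(int); cv2.polylines(i,[p],closed,c,1)
for y in(.1,0):
    mk([S(-.03,y+d,z) for d,z in((-.011,.073),(.011,.073),(.011,.08),(-.011,.08))],(255,255,0))
    mk([S(-.032,y-.028,.08),S(-.032,y+.028,.08),S(.032,y+.028,.08),S(.032,y-.028,.08)],(0,0,255))
R=pose()[2]; P=pose()[1]
mk([P+R.apply([0,d,.0205]) for d in(-.076,.014,.064)],(0,255,0),False)
cv2.imwrite("pics/s3.png",i); print(loc())
```

```text
[-0.0846  0.0997  0.1075]
```

View pics/s3.png

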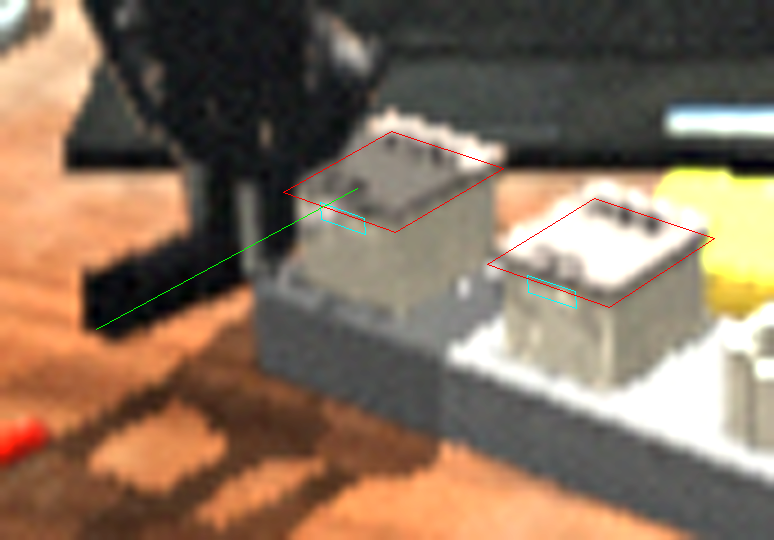

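Request:
send_rows(plan=[{"linear": [0, 0, 0.003], "delta_rot": [0, 0, 0], "fingers": 0.0}, {"linear": [0, 0, 0.002], "delta_rot": [0, 0, 0], "fingers": 0.0}, {"linear": [0, 0, 0], "delta_rot": [0, 0, 0], "fingers": 0.0}])

```text
clock: 10.78
position: [0.5451, 0.1034, 0.1023]
ee_rot: [-0.009, 0.687, 0.727, -0.01]
contact_force: [-0.1, -0.2, -0.4]
width: 0.0151
```

Run:
```python
from h import *
goal(S(-.082,.1,.097),JY); print(loc(),np.round(pose()[0]["moment"],2))
```

```text
pos [0.5451 0.1034 0.1023] lin [0.4 3.8 5.2] mm rot [-1.56  0.04 -0.13] q6 -1.57 F [-0.1 -0.2 -0.4] w 0.0151 t 10.78
[-0.0857  0.0996  0.1023] [ 0.01 -0.07  0.01]
```

Request:
send_rows(plan=[{"linear": [0, -0.008, 0.001], "delta_rot": [0, 0, 0], "fingers": 0.0}, {"linear": [0, -0.02, 0], "delta_rot": [0, 0, 0], "fingers": 0.0}, {"linear": [0, -0.03, 0], "delta_rot": [0, 0, 0], "fingers": 0.0}, {"linear": [0, -0.03, 0], "delta_rot": [0, 0, 0], "fingers": 0.0}, {"linear": [0, 0, 0], "delta_rot": [0, 0, 0], "fingers": 0.0}])

```text
clock: 11.2
position: [0.4547, 0.098, 0.1075]
ee_rot: [-0.006, 0.687, 0.727, -0.008]
contact_force: [-1.0, 0.8, -0.8]
width: 0.015
```

Run:
```python
from h import *
goal(S(-.114,.1,.097),JY); print(loc())
im=manip.get_image("scene")[:,:,::-1]; C=cam("scene"); k=8; x0,y0,x1,y1=205,185,295,257
f=lambda i:cv2.convertScaleAbs(cv2.resize(i[y0:y1,x0:x1],None,fx=k,fy=k,interpolation=cv2.INTER_CUBIC),alpha=1.5)
i=f(im)
R=pose()[2]; P=pose()[1]
p=((pj(C,[P+R.apply([0,d,.0205]) for d in(-.076,.014,.064)])-[x0,y0]+.5)*k-.5).round().astype(int); cv2.polylines(i,[p],False,(0,255,0),1)
a=cv2.imread("pics/scene0.png"); cv2.imwrite("pics/s4.png",cv2.resize(np.vstack([i,f(a)[:320]]),None,fx=.66,fy=.66))
```

```text
pos [0.4547 0.098  0.1075] lin [ 0.5 62.4  9.3] mm rot [-1.14  0.05 -0.13] q6 -1.56 F [-1.   0.8 -0.8] w 0.015 t 11.2
[-0.1762  0.0997  0.1075]
```

View pics/s4.png

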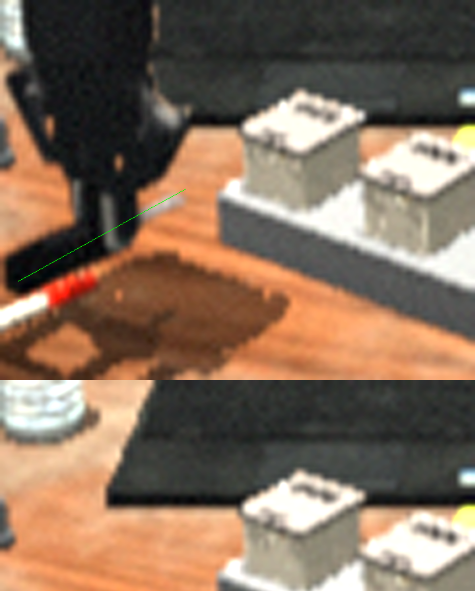

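The cover is still seated, and the tool has slipped about 5.5° nose-down in the grip. I'll pitch the hand nose-up to compensate and try again with more travel.

Request:
send_rows(plan=[{"linear": [0, 0.02, 0.003], "delta_rot": [-3, 0, -0.1], "fingers": 0.0}, {"linear": [0, 0.02, 0.001], "delta_rot": [-3, 0, 0], "fingers": 0.0}, {"linear": [0, 0.015, 0.001], "delta_rot": [-3, 0, 0], "fingers": 0.0}, {"linear": [0, 0.003, 0], "delta_rot": [0, 0, 0], "fingers": 0.0}, {"linear": [0, 0, 0], "delta_rot": [0, 0, 0], "fingers": 0.0}, {"linear": [0, 0, 0], "delta_rot": [0, 0, 0], "fingers": 0.0}])

```text
clock: 11.75
position: [0.5206, 0.1019, 0.1124]
ee_rot: [0.055, 0.684, 0.725, 0.058]
contact_force: [0.0, 0.6, -1.2]
width: 0.015
```

Run:
```python
from h import *
goal(S(-.11,.1,.0935),JY); print(loc())
```

```text
pos [0.5206 0.1019 0.1124] lin [ 0.4 -2.8 18.7] mm rot [ 9.18  0.07 -0.  ] q6 -1.57 F [ 0.   0.6 -1.2] w 0.015 t 11.75
[-0.1102  0.0996  0.1124]
```

Request:
send_rows(plan=[{"linear": [0, -0.002, 0.01], "delta_rot": [0, 0, 0], "fingers": 0.0}, {"linear": [0, -0.002, 0.009], "delta_rot": [0, 0, 0], "fingers": 0.0}, {"linear": [0, 0, 0], "delta_rot": [0, 0, 0], "fingers": 0.0}, {"linear": [0, 0, 0], "delta_rot": [0, 0, 0], "fingers": 0.0}])

```text
clock: 12.08
position: [0.5188, 0.1017, 0.0912]
ee_rot: [0.054, 0.684, 0.725, 0.057]
contact_force: [-0.2, -0.0, 0.0]
width: 0.015
```

Run:
```python
from h import *
goal(S(-.092,.1,.0935),JY); print(loc())
im=manip.get_image("scene")[:,:,::-1]; k=8; x0,y0,x1,y1=215,190,295,250
cv2.imwrite("pics/s5.png",cv2.convertScaleAbs(cv2.resize(im[y0:y1,x0:x1],None,fx=k,fy=k,interpolation=cv2.INTER_CUBIC),alpha=1.5))
```

```text
pos [0.5188 0.1017 0.0912] lin [ 0.5 20.1  0.9] mm rot [ 9.02  0.07 -0.  ] q6 -1.57 F [-0.2 -0.   0. ] w 0.015 t 12.08
[-0.112   0.0995  0.0912]
```

View pics/s5.png

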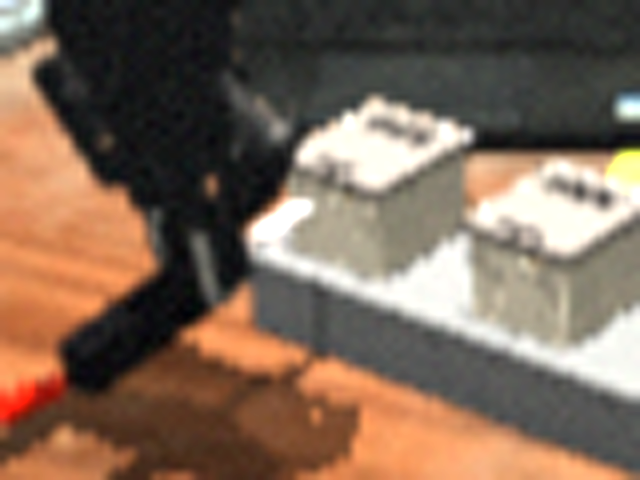

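Request:
send_rows(plan=[{"linear": [0, 0.007, 0.0002], "delta_rot": [0, 0, 0], "fingers": 0.0}, {"linear": [0, 0.006, 0.0004], "delta_rot": [0, 0, 0], "fingers": 0.0}, {"linear": [0, 0.003, 0.0003], "delta_rot": [0, 0, 0], "fingers": 0.0}, {"linear": [0, 0, 0], "delta_rot": [0, 0, 0], "fingers": 0.0}])

```text
clock: 12.47
position: [0.5362, 0.1028, 0.0926]
ee_rot: [0.054, 0.684, 0.726, 0.056]
contact_force: [-0.2, -0.1, -0.8]
width: 0.0152
```

Run:
```python
from h import *
goal(S(-.081,.1,.0935),JY); print(loc())
```

```text
pos [0.5362 0.1028 0.0926] lin [ 0.4 13.6  1.2] mm rot [ 8.95  0.07 -0.  ] q6 -1.57 F [-0.2 -0.1 -0.8] w 0.0152 t 12.47
[-0.0946  0.0996  0.0926]
```

Request:
send_rows(plan=[{"linear": [0, 0.004, 0.0003], "delta_rot": [0, 0, 0], "fingers": 0.0}, {"linear": [0, 0.003, 0.0003], "delta_rot": [0, 0, 0], "fingers": 0.0}, {"linear": [0, 0.003, 0.0004], "delta_rot": [0, 0, 0], "fingers": 0.0}, {"linear": [0, 0.002, 0.0002], "delta_rot": [0, 0, 0], "fingers": 0.0}, {"linear": [0, 0, 0], "delta_rot": [0, 0, 0], "fingers": 0.0}])

```text
clock: 12.88
position: [0.5498, 0.1035, 0.0935]
ee_rot: [0.054, 0.684, 0.726, 0.056]
contact_force: [0.9, 0.0, -1.0]
width: 0.0149
```

Run:
```python
from h import *
goal(S(-.081,.1,.0935),JY); print(loc())
```

```text
pos [0.5498 0.1035 0.0935] lin [ 0.5 -0.1 -0. ] mm rot [ 8.95  0.07 -0.01] q6 -1.57 F [ 0.9  0.  -1. ] w 0.0149 t 12.88
[-0.0809  0.0995  0.0935]
```

Request:
send_rows(plan=[{"linear": [0, 0.0004, -0.003], "delta_rot": [0, 0, 0], "fingers": 0.0}, {"linear": [0, 0.0006, -0.0035], "delta_rot": [-0.1, 0, 0], "fingers": 0.0}, {"linear": [0, 0.0007, -0.0035], "delta_rot": [-0.2, 0, 0], "fingers": 0.0}])

```text
clock: 13.13
position: [0.5472, 0.1033, 0.0992]
ee_rot: [0.052, 0.684, 0.726, 0.055]
contact_force: [4.3, 1.7, -12.8]
width: 0.0151
```

Run:
```python
from h import *
goal(S(-.081,.1,.0935),JY); print(loc())
```

```text
pos [0.5472 0.1033 0.0992] lin [0.5 1.7 6. ] mm rot [ 8.7   0.06 -0.02] q6 -1.57 F [  4.3   1.7 -12.8] w 0.0151 t 13.13
[-0.0836  0.0995  0.0992]
```

Request:
send_rows(plan=[{"linear": [0, 0.0007, -0.004], "delta_rot": [-0.2, 0, 0], "fingers": 0.0}])

```text
clock: 13.22
position: [0.5467, 0.1033, 0.1015]
ee_rot: [0.053, 0.684, 0.725, 0.055]
contact_force: [4.0, 4.7, -15.6]
width: 0.0146
```

Request:
send_rows(plan=[{"linear": [0, 0.0007, -0.004], "delta_rot": [-0.2, 0, 0], "fingers": 0.0}])

```text
clock: 13.3
position: [0.5458, 0.1031, 0.1037]
ee_rot: [0.053, 0.684, 0.725, 0.055]
contact_force: [8.1, 0.5, -20.3]
width: 0.0152
```

Run:
```python
from h import *
goal(S(-.081,.1,.0935),JY); print(loc())
```

```text
pos [0.5458 0.1031 0.1037] lin [ 0.7  2.4 10.7] mm rot [ 8.77  0.07 -0.03] q6 -1.57 F [  8.1   0.5 -20.3] w 0.0152 t 13.3
[-0.085   0.0993  0.1037]
```

```bash
cat >> h.py <<'E'
def lift(cx,cy,tag="scene0"):
    """pixel shift of cover front corner vs the first scene picture (NCC of upscaled grey)"""
    a=cv2.imread(f"pics/{tag}.png",0); b=cv2.cvtColor(manip.get_image("scene"),cv2.COLOR_RGB2GRAY); k=4
    f=lambda i:cv2.Laplacian(cv2.GaussianBlur(cv2.resize(i.astype(np.float32),None,fx=k,fy=k,interpolation=cv2.INTER_CUBIC),(0,0),3),cv2.CV_32F,ksize=5)
    A,B=f(a),f(b); w=9; t=A[(cy-w)*k:(cy+w)*k,(cx-w)*k:(cx+w)*k]; s=B[(cy-w-6)*k:(cy+w+6)*k,(cx-w-6)*k:(cx+w+6)*k]
    r=cv2.matchTemplate(s,t,cv2.TM_CCOEFF_NORMED); _,m,_,l=cv2.minMaxLoc(r); return round(m,2),(np.array(l)/k-6)
E
python3 - <<'E'
from h import *
print(lift(262,214),lift(262,222),"b",lift(285,222),"far",lift(273,206)); print(loc(),np.round(manip.get_state()["contact_force"],1))
E
```

```text
(0.68, array([0.25, 0.  ])) (0.66, array([0., 0.])) b (1.0, array([0., 0.])) far (0.96, array([0., 0.]))
[-0.0848  0.0995  0.1041] [  5.6   0.1 -13.7]
```

The cover still hasn't moved, so the depth needs checking by touch. I'll back out, go below the notch and touch the front wall with the blade.

Request:
send_rows(plan=[{"linear": [0, -0.0005, 0.004], "delta_rot": [0, 0, 0], "fingers": 0.0}, {"linear": [0, -0.0005, 0.003], "delta_rot": [0, 0, 0], "fingers": 0.0}, {"linear": [0, -0.0005, 0.001], "delta_rot": [0, 0, 0], "fingers": 0.0}, {"linear": [0, -0.015, -0.0025], "delta_rot": [0, 0, 0], "fingers": 0.0}, {"linear": [0, -0.015, -0.0025], "delta_rot": [0, 0, 0], "fingers": 0.0}, {"linear": [0, 0, 0], "delta_rot": [0, 0, 0], "fingers": 0.0}, {"linear": [0, 0, 0], "delta_rot": [0, 0, 0], "fingers": 0.0}])

```text
clock: 14.08
position: [0.517, 0.1015, 0.0992]
ee_rot: [0.056, 0.684, 0.725, 0.059]
contact_force: [1.3, 0.7, -0.7]
width: 0.0149
```

Run:
```python
from h import *
goal(S(-.11,.1,.0935),JY); print(loc())
im=manip.get_image("scene")[:,:,::-1]; k=8; x0,y0,x1,y1=215,190,295,250
i=cv2.convertScaleAbs(cv2.resize(im[y0:y1,x0:x1],None,fx=k,fy=k,interpolation=cv2.INTER_CUBIC),alpha=1.5)
C=cam("scene");R=pose()[2]; P=pose()[1]; p=((pj(C,[P+R.apply([0,d,.0205]) for d in(-.076,.014,.064)])-[x0,y0]+.5)*k-.5).round().astype(int); cv2.polylines(i,[p],False,(0,255,0),1)
cv2.imwrite("pics/s6.png",i)
```

```text
pos [0.517  0.1015 0.0992] lin [0.5 2.8 6.2] mm rot [ 9.29  0.07 -0.02] q6 -1.57 F [ 1.3  0.7 -0.7] w 0.0149 t 14.08
[-0.1138  0.0995  0.0992]
```

View pics/s6.png

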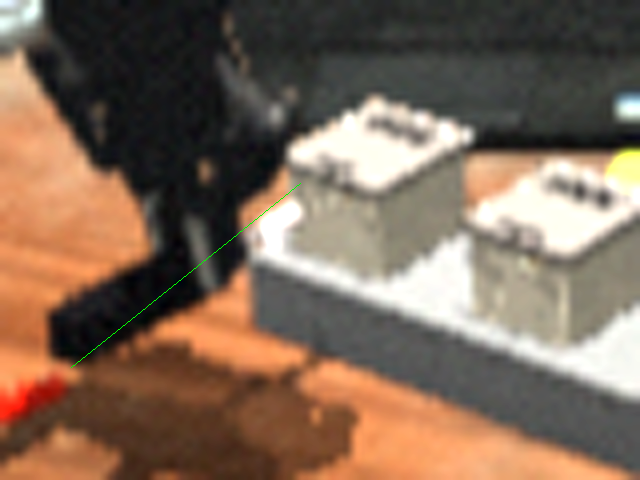

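Request:
send_rows(plan=[{"linear": [0, -0.001, 0.009], "delta_rot": [0, 0, 0], "fingers": 0.0}, {"linear": [0, -0.001, 0.008], "delta_rot": [0, 0, 0], "fingers": 0.0}, {"linear": [0, 0.0, 0.0], "delta_rot": [0, 0, 0], "fingers": 0.0}, {"linear": [0, 0.007, 0.001], "delta_rot": [0, 0, 0], "fingers": 0.0}, {"linear": [0, 0.004, 0.0006], "delta_rot": [0, 0, 0], "fingers": 0.0}])

```text
clock: 14.55
position: [0.532, 0.1023, 0.0807]
ee_rot: [0.057, 0.684, 0.725, 0.059]
contact_force: [0.1, 0.4, -0.3]
width: 0.0148
```

Request:
send_rows(plan=[{"linear": [0, 0.003, 0.0005], "delta_rot": [0, 0, 0], "fingers": 0.0}])

```text
clock: 14.63
position: [0.536, 0.1025, 0.0805]
ee_rot: [0.057, 0.684, 0.725, 0.059]
contact_force: [0.2, 0.8, 0.1]
width: 0.0149
```

Request:
send_rows(plan=[{"linear": [0, 0.002, 0.0003], "delta_rot": [0, 0, 0], "fingers": 0.0}])

```text
clock: 14.72
position: [0.5384, 0.1026, 0.0803]
ee_rot: [0.056, 0.684, 0.725, 0.059]
contact_force: [-5.2, -0.6, 1.4]
width: 0.0149
```

Run:
```python
from h import *
goal(S(-.094,.1,.0825),JY); print(loc())
```

```text
pos [0.5384 0.1026 0.0803] lin [ 0.7 -1.2 -2.4] mm rot [ 9.34  0.07 -0.03] q6 -1.57 F [-5.2 -0.6  1.4] w 0.0149 t 14.72
[-0.0924  0.0993  0.0803]
```

Contact at TCP x = −0.0926 confirms the depth, so earlier insertions were 8–12 mm. The earlier lift was short by about the amount of the grip slip, so I'll reinsert 13 mm deep and lift further.

Request:
send_rows(plan=[{"linear": [0, -0.008, -0.001], "delta_rot": [0, 0, 0], "fingers": 0.0}, {"linear": [0, 0.002, -0.008], "delta_rot": [0, 0, 0], "fingers": 0.0}, {"linear": [0, 0.002, -0.007], "delta_rot": [0, 0, 0], "fingers": 0.0}, {"linear": [0, 0, 0], "delta_rot": [0, 0, 0], "fingers": 0.0}, {"linear": [0, 0, 0], "delta_rot": [0, 0, 0], "fingers": 0.0}])

```text
clock: 15.13
position: [0.5324, 0.1023, 0.0975]
ee_rot: [0.057, 0.684, 0.725, 0.059]
contact_force: [-0.7, 0.2, -0.9]
width: 0.015
```

Run:
```python
from h import *
goal(S(-.0796,.1,.0965),JY); print(loc())
```

```text
pos [0.5324 0.1023 0.0975] lin [ 0.7 18.4  4.1] mm rot [ 9.44  0.07 -0.04] q6 -1.57 F [-0.7  0.2 -0.9] w 0.015 t 15.13
[-0.0984  0.0993  0.0975]
```

Request:
send_rows(plan=[{"linear": [0.0005, 0.005, 0.0015], "delta_rot": [0, 0, 0], "fingers": 0.0}, {"linear": [0, 0.004, 0.0007], "delta_rot": [0, 0, 0], "fingers": 0.0}, {"linear": [0, 0.004, 0.0007], "delta_rot": [0, 0, 0], "fingers": 0.0}, {"linear": [0, 0.003, 0.0005], "delta_rot": [0, 0, 0], "fingers": 0.0}, {"linear": [0, 0, 0], "delta_rot": [0, 0, 0], "fingers": 0.0}])

```text
clock: 15.55
position: [0.5515, 0.104, 0.098]
ee_rot: [0.058, 0.684, 0.725, 0.061]
contact_force: [-0.5, 0.8, -1.1]
width: 0.0148
```

Run:
```python
from h import *
goal(S(-.0796,.1,.0965),JY); print(loc())
```

```text
pos [0.5515 0.104  0.098 ] lin [ 0.1 -0.6  1.4] mm rot [ 9.66  0.07 -0.03] q6 -1.56 F [-0.5  0.8 -1.1] w 0.0148 t 15.55
[-0.0792  0.0999  0.098 ]
```

Request:
send_rows(plan=[{"linear": [0, 0.001, -0.004], "delta_rot": [-0.3, 0, 0], "fingers": 0.0}, {"linear": [0, 0.0012, -0.004], "delta_rot": [-0.4, 0, 0], "fingers": 0.0}, {"linear": [0, 0.0012, -0.0045], "delta_rot": [-0.4, 0, 0], "fingers": 0.0}])

```text
clock: 15.8
position: [0.5513, 0.1039, 0.108]
ee_rot: [0.063, 0.683, 0.725, 0.066]
contact_force: [0.1, 1.0, -2.1]
width: 0.0148
```

Request:
send_rows(plan=[{"linear": [0, 0.0012, -0.0045], "delta_rot": [-0.4, 0, 0], "fingers": 0.0}])

```text
clock: 15.88
position: [0.5514, 0.1039, 0.1128]
ee_rot: [0.065, 0.683, 0.724, 0.068]
contact_force: [-0.2, 0.6, -0.5]
width: 0.0149
```

Request:
send_rows(plan=[{"linear": [0, 0.0012, -0.0045], "delta_rot": [-0.4, 0, 0], "fingers": 0.0}])

```text
clock: 15.97
position: [0.5516, 0.1039, 0.118]
ee_rot: [0.068, 0.683, 0.724, 0.071]
contact_force: [0.7, 0.6, -0.9]
width: 0.0148
```

Request:
send_rows(plan=[{"linear": [0, 0.0012, -0.0045], "delta_rot": [-0.4, 0, 0], "fingers": 0.0}])

```text
clock: 16.05
position: [0.5518, 0.1039, 0.1236]
ee_rot: [0.07, 0.682, 0.724, 0.074]
contact_force: [0.6, 0.5, -1.1]
width: 0.015
```

Run:
```python
from h import *
goal(S(-.0796,.1,.0965),JY); print(loc(),lift(260,208),lift(273,206))
```

```text
pos [0.5518 0.1039 0.1236] lin [ 0.2 -6.2 26.4] mm rot [11.7   0.07 -0.04] q6 -1.56 F [ 0.6  0.5 -1.1] w 0.015 t 16.05
[-0.0789  0.0998  0.1236] (0.21, array([-0.25,  0.  ])) (0.48, array([1., 0.]))
```

Run:
```python
from h import *
im=manip.get_image("scene")[:,:,::-1]; k=8; x0,y0,x1,y1=215,185,295,250
cv2.imwrite("pics/s7.png",cv2.convertScaleAbs(cv2.resize(im[y0:y1,x0:x1],None,fx=k,fy=k,interpolation=cv2.INTER_CUBIC),alpha=1.5))
```

```text
(no output)
```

View pics/s7.png

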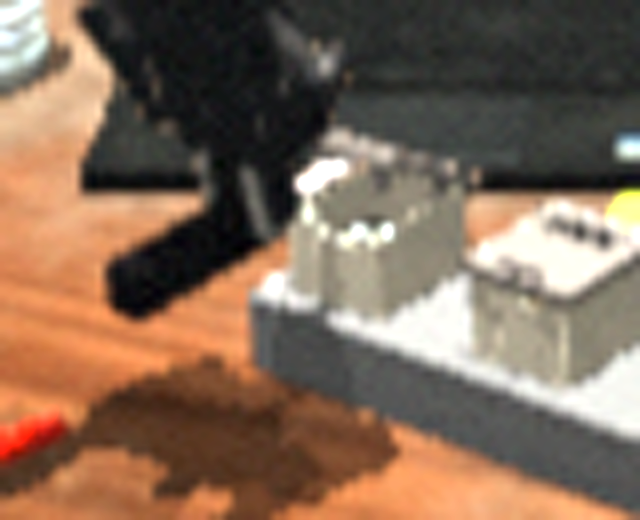

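Tower a is open. The cover has clicked loose and is propped up on the blade, tilted back and seen edge-on at (340–470, 140–180). I'll lower it gently and withdraw.

Request:
send_rows(plan=[{"linear": [0, -0.001, 0.005], "delta_rot": [0.3, 0, 0], "fingers": 0.0}, {"linear": [0, -0.001, 0.005], "delta_rot": [0.3, 0, 0], "fingers": 0.0}, {"linear": [0, -0.001, 0.005], "delta_rot": [0.3, 0, 0], "fingers": 0.0}, {"linear": [0, -0.001, 0.004], "delta_rot": [0, 0, 0], "fingers": 0.0}, {"linear": [0, -0.0, 0], "delta_rot": [0, 0, 0], "fingers": 0.0}, {"linear": [0, 0, 0], "delta_rot": [0, 0, 0], "fingers": 0.0}])

```text
clock: 16.7
position: [0.5514, 0.1039, 0.1017]
ee_rot: [0.064, 0.683, 0.724, 0.067]
contact_force: [0.4, 0.0, -1.1]
width: 0.0145
```

Run:
```python
from h import *
goal(S(-.0796,.1,.099),JY); print(loc())
```

```text
pos [0.5514 0.1039 0.1017] lin [ 0.2 -0.8  2.6] mm rot [10.68  0.07 -0.05] q6 -1.56 F [ 0.4  0.  -1.1] w 0.0145 t 16.7
[-0.0793  0.0998  0.1017]
```

Request:
send_rows(plan=[{"linear": [0, -0.001, 0.002], "delta_rot": [0, 0, 0], "fingers": 0.0}, {"linear": [0, -0.01, -0.0018], "delta_rot": [0, 0, 0], "fingers": 0.0}, {"linear": [0, -0.015, -0.0028], "delta_rot": [0, 0, 0], "fingers": 0.0}, {"linear": [0, -0.015, -0.0028], "delta_rot": [0, 0, 0], "fingers": 0.0}, {"linear": [-0.025, 0, 0], "delta_rot": [0, 0, 0], "fingers": 0.0}, {"linear": [-0.025, 0, 0], "delta_rot": [0, 0, 0], "fingers": 0.0}, {"linear": [-0.025, 0, 0], "delta_rot": [0, 0, 0], "fingers": 0.0}, {"linear": [-0.025, 0, 0], "delta_rot": [0, 0, 0], "fingers": 0.0}, {"linear": [0, 0, 0], "delta_rot": [0, 0, 0], "fingers": 0.0}, {"linear": [0, 0, 0], "delta_rot": [0, 0, 0], "fingers": 0.0}])

```text
clock: 17.53
position: [0.5079, -0.0001, 0.0987]
ee_rot: [0.063, 0.682, 0.726, 0.067]
contact_force: [-0.4, 1.0, -1.2]
width: 0.0148
```

Run:
```python
from h import *
goal(S(-.105,0,.097),JY); print(loc())
im=manip.get_image("scene")[:,:,::-1]; k=8; x0,y0,x1,y1=232,185,332,260
i=cv2.convertScaleAbs(cv2.resize(im[y0:y1,x0:x1],None,fx=k,fy=k,interpolation=cv2.INTER_CUBIC),alpha=1.5)
cv2.imwrite("pics/s8.png",i)
```

```text
pos [ 5.079e-01 -1.000e-04  9.870e-02] lin [ 1.4 23.2  6. ] mm rot [1.052e+01 1.000e-02 1.900e-01] q6 -1.84 F [-0.4  1.  -1.2] w 0.0148 t 17.53
[-0.1289 -0.0014  0.0987]
```

View pics/s8.png

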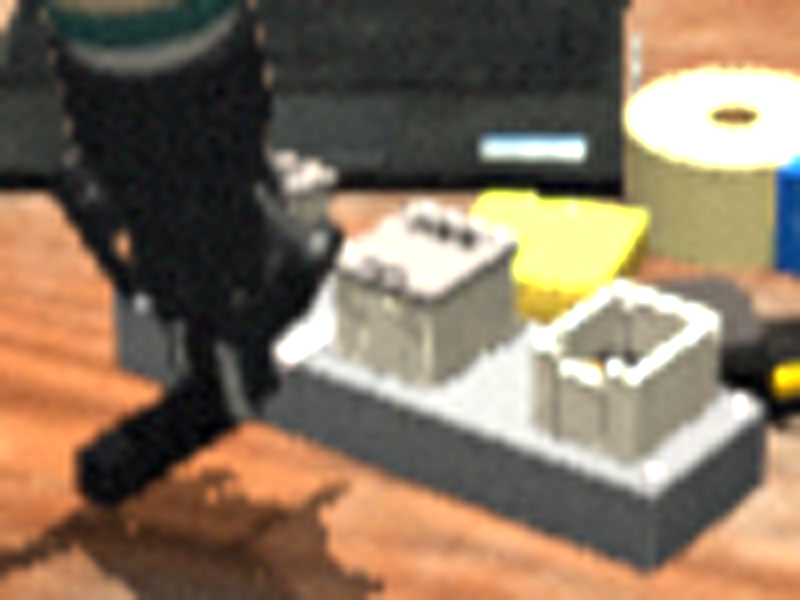

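Request:
send_rows(plan=[{"linear": [0.0014, 0.012, 0.003], "delta_rot": [0, 0, 0.2], "fingers": 0.0}, {"linear": [0, 0.011, 0.0025], "delta_rot": [0, 0, 0], "fingers": 0.0}, {"linear": [0, 0.004, 0.0007], "delta_rot": [0, 0, 0], "fingers": 0.0}, {"linear": [0, 0, 0], "delta_rot": [0, 0, 0], "fingers": 0.0}])

```text
clock: 17.92
position: [0.5379, 0.0064, 0.0978]
ee_rot: [0.063, 0.682, 0.726, 0.067]
contact_force: [0.7, 0.1, -0.9]
width: 0.0148
```

Run:
```python
from h import *
goal(S(-.0795,0,.097),JY); print(loc())
```

```text
pos [0.5379 0.0064 0.0978] lin [-3.3 18.6  4.2] mm rot [10.59 -0.04  0.17] q6 -1.81 F [ 0.7  0.1 -0.9] w 0.0148 t 17.92
[-0.0985  0.0032  0.0978]
```

Request:
send_rows(plan=[{"linear": [-0.003, 0, 0.0008], "delta_rot": [0, 0, 0], "fingers": 0.0}, {"linear": [0, 0.005, 0.0009], "delta_rot": [0, 0, 0], "fingers": 0.0}, {"linear": [0, 0.004, 0.0007], "delta_rot": [0, 0, 0], "fingers": 0.0}, {"linear": [0, 0.004, 0.0008], "delta_rot": [0, 0, 0], "fingers": 0.0}, {"linear": [0, 0.003, 0.0006], "delta_rot": [0, 0, 0], "fingers": 0.0}, {"linear": [0, 0, 0], "delta_rot": [0, 0, 0], "fingers": 0.0}])

```text
clock: 18.42
position: [0.5567, 0.0063, 0.0962]
ee_rot: [0.062, 0.681, 0.727, 0.067]
contact_force: [0.4, 2.0, -1.3]
width: 0.015
```

Run:
```python
from h import *
goal(S(-.0795,0,.097),JY); print(loc())
```

```text
pos [0.5567 0.0063 0.0962] lin [-2.   0.5 -0.8] mm rot [10.52 -0.08  0.36] q6 -1.81 F [ 0.4  2.  -1.3] w 0.015 t 18.42
[-0.0798  0.002   0.0962]
```

Inserted by 12.8 mm. Now lifting.

Request:
send_rows(plan=[{"linear": [0, 0.001, -0.004], "delta_rot": [-0.2, 0, 0], "fingers": 0.0}, {"linear": [0, 0.0012, -0.004], "delta_rot": [-0.4, 0, 0], "fingers": 0.0}, {"linear": [0, 0.0012, -0.0045], "delta_rot": [-0.4, 0, 0], "fingers": 0.0}])

```text
clock: 18.67
position: [0.5556, 0.0064, 0.1059]
ee_rot: [0.066, 0.68, 0.726, 0.071]
contact_force: [7.5, 0.5, -14.5]
width: 0.0148
```

Request:
send_rows(plan=[{"linear": [0, 0.0012, -0.0045], "delta_rot": [-0.4, 0, 0], "fingers": 0.0}])

```text
clock: 18.75
position: [0.5553, 0.0064, 0.11]
ee_rot: [0.067, 0.68, 0.726, 0.074]
contact_force: [-0.2, 0.2, -0.4]
width: 0.0145
```

Request:
send_rows(plan=[{"linear": [0, 0.0012, -0.0045], "delta_rot": [-0.4, 0, 0], "fingers": 0.0}])

```text
clock: 18.83
position: [0.5552, 0.0064, 0.1148]
ee_rot: [0.07, 0.68, 0.726, 0.076]
contact_force: [1.0, 0.2, -1.2]
width: 0.0148
```

Request:
send_rows(plan=[{"linear": [0, 0.0012, -0.0045], "delta_rot": [-0.4, 0, 0], "fingers": 0.0}])

```text
clock: 18.92
position: [0.5553, 0.0064, 0.1202]
ee_rot: [0.072, 0.68, 0.726, 0.079]
contact_force: [-0.2, -0.3, -2.3]
width: 0.0145
```

Run:
```python
from h import *
goal(S(-.0795,0,.097),JY); print(loc(),lift(285,218))
```

```text
pos [0.5553 0.0064 0.1202] lin [-2.3 -3.2 23. ] mm rot [12.3  -0.19  0.33] q6 -1.82 F [-0.2 -0.3 -2.3] w 0.0145 t 18.92
[-0.0812  0.0022  0.1202] (0.34, array([5.75, 0.25]))
```

b clicked: the force fell from 14.5 N to 0. Lowering and withdrawing.

Request:
send_rows(plan=[{"linear": [0, -0.001, 0.005], "delta_rot": [0.3, 0, 0], "fingers": 0.0}, {"linear": [0, -0.001, 0.005], "delta_rot": [0.3, 0, 0], "fingers": 0.0}, {"linear": [0, -0.001, 0.005], "delta_rot": [0.3, 0, 0], "fingers": 0.0}, {"linear": [0, -0.001, 0.004], "delta_rot": [0, 0, 0], "fingers": 0.0}, {"linear": [0, -0.0, 0], "delta_rot": [0, 0, 0], "fingers": 0.0}, {"linear": [0, -0.01, -0.0018], "delta_rot": [0, 0, 0], "fingers": 0.0}, {"linear": [0, -0.015, -0.003], "delta_rot": [0, 0, 0], "fingers": 0.0}, {"linear": [0, -0.02, -0.004], "delta_rot": [0, 0, 0], "fingers": 0.0}, {"linear": [0, -0.03, -0.006], "delta_rot": [0, 0, 0], "fingers": 0.0}, {"linear": [0, -0.03, -0.006], "delta_rot": [0, 0, 0], "fingers": 0.0}, {"linear": [0, 0, 0], "delta_rot": [0, 0, 0], "fingers": 0.0}])

```text
clock: 19.88
position: [0.4426, -0.0002, 0.0983]
ee_rot: [0.067, 0.68, 0.727, 0.073]
contact_force: [-2.1, 0.7, -2.0]
width: 0.0146
```

Run:
```python
from h import *
goal(S(-.2,0,.1),JY); print(loc()); print("b",lift(285,218),"a",lift(260,208))
im=manip.get_image("scene")[:,:,::-1]; a=cv2.imread("pics/scene0.png")
def f(i): return cv2.convertScaleAbs(cv2.resize(i[185:245,225:305],None,fx=8,fy=8,interpolation=cv2.INTER_CUBIC),alpha=1.4)[:, :]
cv2.imwrite("pics/s9.png",f(im))
C=cam("scene");P=pose()[1]
```

```text
pos [ 4.426e-01 -2.000e-04  9.830e-02] lin [-2.2 -5.5 -2.9] mm rot [11.37 -0.19  0.44] q6 -1.91 F [-2.1  0.7 -2. ] w 0.0146 t 19.88
[-0.1941  0.0023  0.0983]
b (0.46, array([ 0.25, -0.75])) a (0.45, array([ 3., -3.]))
```

View pics/s9.png

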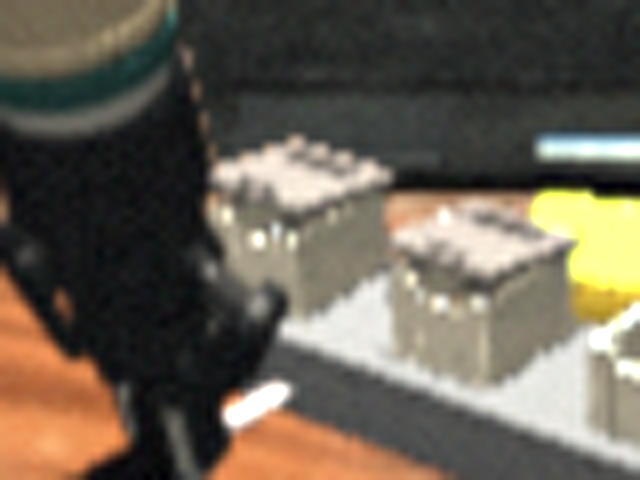

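Both covers are ajar, with visible gaps under the lips at (260,235) and (440,295). Next, the pry tool goes down on the clear desk here.

Request:
send_rows(plan=[{"linear": [0, -0.003, 0.015], "delta_rot": [0, 0, 0], "fingers": 0.0}, {"linear": [0, -0.003, 0.015], "delta_rot": [0, 0, 0], "fingers": 0.0}, {"linear": [0, -0.003, 0.015], "delta_rot": [0, 0, 0], "fingers": 0.0}, {"linear": [0, 0, 0.003], "delta_rot": [0, 0, 0], "fingers": 0.0}, {"linear": [0, 0, 0], "delta_rot": [0, 0, 0], "fingers": 0.0}, {"linear": [0, 0, 0], "delta_rot": [0, 0, 0], "fingers": 0.0}])

```text
clock: 20.53
position: [0.4635, -0.0032, 0.0537]
ee_rot: [0.078, 0.679, 0.726, 0.081]
contact_force: [0.6, -0.0, -0.6]
width: 0.0143
```

Run:
```python
from h import *
goal([.44,0,.034],JY)
```

```text
pos [ 0.4635 -0.0032  0.0537] lin [  4.9 -27.   14. ] mm rot [12.91  0.21  0.45] q6 -1.93 F [ 0.6 -0.  -0.6] w 0.0143 t 20.53
```

Request:
send_rows(plan=[{"linear": [0, -0.006, 0.008], "delta_rot": [1.0, 0, 0], "fingers": 0.0}, {"linear": [0, -0.003, 0.004], "delta_rot": [0.8, 0, 0], "fingers": 0.0}, {"linear": [0, 0, 0], "delta_rot": [0, 0, 0], "fingers": 0.0}, {"linear": [0, 0, 0], "delta_rot": [0, 0, 0], "fingers": 0.0}])

```text
clock: 20.87
position: [0.4597, -0.0042, 0.0408]
ee_rot: [0.069, 0.68, 0.727, 0.069]
contact_force: [0.2, 0.0, -1.7]
width: 0.0146
```

Run:
```python
from h import *
goal([.44,0,.034],JY)
```

```text
pos [ 0.4597 -0.0042  0.0408] lin [  5.5 -20.3   2.9] mm rot [11.21  0.3   0.48] q6 -1.91 F [ 0.2  0.  -1.7] w 0.0146 t 20.87
```

Request:
send_rows(plan=[{"linear": [0, -0.001, 0.003], "delta_rot": [0, 0, 0], "fingers": 0.0}, {"linear": [0, -0.001, 0.003], "delta_rot": [0, 0, 0], "fingers": 0.0}, {"linear": [0, 0, 0], "delta_rot": [0, 0, 0], "fingers": 0.0}])

```text
clock: 21.12
position: [0.4594, -0.0043, 0.0346]
ee_rot: [0.07, 0.679, 0.727, 0.07]
contact_force: [-0.6, 1.1, -1.1]
width: 0.0146
```

Run:
```python
from h import *
goal([.44,0,.034],JY)
```

```text
pos [ 0.4594 -0.0043  0.0346] lin [  5.6 -18.8  -3.1] mm rot [11.31  0.32  0.49] q6 -1.92 F [-0.6  1.1 -1.1] w 0.0146 t 21.12
```

Request:
send_rows(plan=[{"linear": [0, -0.0005, 0.002], "delta_rot": [0, 0, 0], "fingers": 0.0}, {"linear": [0, 0, 0], "delta_rot": [0, 0, 0], "fingers": 0.0}])

```text
clock: 21.28
position: [0.4597, -0.0044, 0.0337]
ee_rot: [0.07, 0.679, 0.727, 0.07]
contact_force: [0.2, 1.1, -0.9]
width: 0.0146
```

Run:
```python
from h import *
goal([.44,0,.034],JY)
```

```text
pos [ 0.4597 -0.0044  0.0337] lin [  5.7 -18.9  -4.1] mm rot [11.43  0.35  0.5 ] q6 -1.92 F [ 0.2  1.1 -0.9] w 0.0146 t 21.28
```

Close enough (about 1–2 mm). Opening slowly and rising.

Request:
send_rows(force=30, plan=[{"linear": [0, -0.0002, 0.0012], "delta_rot": [0, 0, 0], "fingers": 0.0}, {"linear": [0, 0, 0], "delta_rot": [0, 0, 0], "fingers": 0.03}, {"linear": [0, 0, 0], "delta_rot": [0, 0, 0], "fingers": 0.05}, {"linear": [0, 0, 0], "delta_rot": [0, 0, 0], "fingers": 0.06}, {"linear": [0, 0.003, -0.015], "delta_rot": [0, 0, 0], "fingers": 0.06}, {"linear": [0, 0.004, -0.03], "delta_rot": [4, 0, 0], "fingers": 0.08}, {"linear": [0, 0.002, -0.035], "delta_rot": [4, 0, 0], "fingers": 0.085}, {"linear": [0, 0, -0.035], "delta_rot": [3.4, 0, 0], "fingers": 0.085}, {"linear": [0, 0, -0.035], "delta_rot": [0, 0, 0.5], "fingers": 0.085}, {"linear": [0, 0, 0], "delta_rot": [0, 0, 0], "fingers": 0.085}])

```text
clock: 22.12
position: [0.4497, -0.0037, 0.1855]
ee_rot: [-0.003, 0.687, 0.727, -0.007]
contact_force: [0.2, -0.0, -0.2]
width: 0.0849
```

Run:
```python
from h import *
goal(S(-.1,.1,.2),JY)
manip.get_image("wrist"); C=cam("wrist")
for th,z in(("pry_grip",.02),("cover_a_mid",.09)):
    for r in manip.masks_of(th,"wrist")[:3]: print(th,round(r["p"],2),np.round(r["extent"]),rect(C,r["pixels"],z))
```

```text
pos [ 0.4497 -0.0037  0.1855] lin [101.8  86.7 -16.3] mm rot [-0.76  0.33 -0.18] q6 -1.78 F [ 0.2 -0.  -0.2] w 0.0849 t 22.12
pry_grip 0.97 [268. 120. 283. 267.] (array([448.9,  -5.6]), array([133.9,  17.9]), 4.6)
cover_a_mid 0.33 [163. 320. 385. 381.] (array([554.5,   1.2]), array([ 55.8, 172.7]), 3.9)
cover_a_mid 0.18 [  0. 166.  33. 357.] (array([ 499.2, -193.3]), array([ 23.5, 159.8]), 79.6)
```

Request:
send_rows(plan=[{"linear": [0.02, 0.037, -0.003], "delta_rot": [-0.7, 0.3, -0.2], "fingers": 0.085}, {"linear": [0.02, 0.037, -0.003], "delta_rot": [0, 0, 0], "fingers": 0.085}, {"linear": [0.02, 0.037, -0.003], "delta_rot": [0, 0, 0], "fingers": 0.085}, {"linear": [0.02, 0.037, 0], "delta_rot": [0, 0, 0], "fingers": 0.085}, {"linear": [0.02, 0.037, 0], "delta_rot": [0, 0, 0], "fingers": 0.085}, {"linear": [0, 0, 0], "delta_rot": [0, 0, 0], "fingers": 0.085}, {"linear": [0, 0, 0], "delta_rot": [0, 0, 0], "fingers": 0.085}])

```text
clock: 22.85
position: [0.617, 0.111, 0.1649]
ee_rot: [-0.017, 0.687, 0.726, -0.015]
contact_force: [-0.4, 0.1, -1.1]
width: 0.0851
```

Run:
```python
from h import *
goal(S(-.0,.1,.09),JY); print(loc())
```

```text
pos [0.617  0.111  0.1649] lin [-3.2 16.8 74.2] mm rot [-2.58 -0.23 -0.19] q6 -1.56 F [-0.4  0.1 -1.1] w 0.0851 t 22.85
[-0.0134  0.103   0.1649]
```

Request:
send_rows(plan=[{"linear": [-0.003, 0.011, 0], "delta_rot": [-2.6, -0.2, -0.2], "fingers": 0.085}, {"linear": [0, 0, 0], "delta_rot": [0, 0, 0], "fingers": 0.085}, {"linear": [0, 0, 0.012], "delta_rot": [0, 0, 0], "fingers": 0.085}, {"linear": [0, 0, 0.012], "delta_rot": [0, 0, 0], "fingers": 0.085}, {"linear": [0, 0, 0], "delta_rot": [0, 0, 0], "fingers": 0.085}])

```text
clock: 23.27
position: [0.6195, 0.1068, 0.1309]
ee_rot: [-0.007, 0.686, 0.727, -0.007]
contact_force: [-0.5, -0.4, -0.0]
width: 0.085
```

Run:
```python
from h import *
goal(S(-.0,.1,.09),JY); print(loc())
```

```text
pos [0.6195 0.1068 0.1309] lin [ 1.4 11.9 40.7] mm rot [-1.07 -0.05 -0.06] q6 -1.57 F [-0.5 -0.4 -0. ] w 0.085 t 23.27
[-0.0112  0.0986  0.1309]
```

Request:
send_rows(plan=[{"linear": [0.0014, 0.01, 0.002], "delta_rot": [-1, 0, 0], "fingers": 0.085}, {"linear": [0, 0, 0], "delta_rot": [0, 0, 0], "fingers": 0.085}, {"linear": [0, 0, 0.012], "delta_rot": [0, 0, 0], "fingers": 0.085}, {"linear": [0, 0, 0.011], "delta_rot": [0, 0, 0], "fingers": 0.085}, {"linear": [0, 0, 0], "delta_rot": [0, 0, 0], "fingers": 0.085}])

```text
clock: 23.68
position: [0.6277, 0.1072, 0.1057]
ee_rot: [-0.001, 0.687, 0.727, -0.0]
contact_force: [-0.2, 0.2, -0.4]
width: 0.0852
```

Run:
```python
from h import *
goal(S(-.0,.1,.09),JY); print(loc())
```

```text
pos [0.6277 0.1072 0.1057] lin [ 1.4  2.9 15.7] mm rot [-0.1  -0.05 -0.19] q6 -1.57 F [-0.2  0.2 -0.4] w 0.0852 t 23.68
[-0.0029  0.0986  0.1057]
```

Request:
send_rows(force=40, plan=[{"linear": [0.001, 0.001, 0.008], "delta_rot": [0, 0, 0], "fingers": 0.085}, {"linear": [0, 0, 0.007], "delta_rot": [0, 0, 0], "fingers": 0.085}, {"linear": [0, 0, 0], "delta_rot": [0, 0, 0], "fingers": 0.07}, {"linear": [0, 0, 0], "delta_rot": [0, 0, 0], "fingers": 0.04}, {"linear": [0, 0, 0], "delta_rot": [0, 0, 0], "fingers": 0.04}, {"linear": [0, 0, 0], "delta_rot": [0, 0, 0], "fingers": 0.04}, {"linear": [0, 0, 0], "delta_rot": [0, 0, 0], "fingers": 0.04}])

```text
clock: 24.27
position: [0.6291, 0.1084, 0.0904]
ee_rot: [-0.001, 0.687, 0.727, -0.0]
contact_force: [-1.1, 0.3, -1.5]
width: 0.0548
```

Run:
```python
from h import *
goal(S(-.0,.1,.09),JY); print(loc())
```

```text
pos [0.6291 0.1084 0.0904] lin [0.4 1.5 0.4] mm rot [-0.05 -0.05 -0.21] q6 -1.57 F [-1.1  0.3 -1.5] w 0.0548 t 24.27
[-0.0015  0.0996  0.0904]
```

Request:
send_rows(plan=[{"linear": [0, 0, -0.006], "delta_rot": [0, 0, 0], "fingers": 0.04}, {"linear": [0, 0, -0.01], "delta_rot": [0, 0, 0], "fingers": 0.04}, {"linear": [0, 0, -0.015], "delta_rot": [0, 0, 0], "fingers": 0.04}, {"linear": [0, 0, -0.02], "delta_rot": [0, 0, 0], "fingers": 0.04}, {"linear": [0, 0, -0.025], "delta_rot": [0, 0, 0], "fingers": 0.04}, {"linear": [0, 0, -0.025], "delta_rot": [0, 0, 0], "fingers": 0.04}, {"linear": [0, 0, -0.025], "delta_rot": [0, 0, 0], "fingers": 0.04}, {"linear": [0, 0, 0], "delta_rot": [0, 0, 0], "fingers": 0.04}])

```text
clock: 24.93
position: [0.6294, 0.1083, 0.2273]
ee_rot: [0.0, 0.687, 0.727, 0.001]
contact_force: [1.4, 0.2, 0.6]
width: 0.0551
```

Run:
```python
from h import *
manip.get_image("top"); C=cam("top")
for r in manip.masks_of("tray","top")[:2]: print(round(r["p"],2),np.round(r["extent"]),rect(C,r["pixels"],.068))
for r in manip.masks_of("cover_a_mid","top")[:4]: print(round(r["p"],2),np.round(r["extent"]),rect(C,r["pixels"],.087))
goal([.54,-.38,.2],JY); print(loc())
```

```text
0.75 [359. 197. 462. 307.] (array([ 487.9, -384.7]), array([253.8, 306.3]), 89.8)
0.3 [255. 189. 272. 214.] (array([643.1,   8.8]), array([62.4, 56.8]), 3.1)
0.55 [211. 195. 231. 201.] (array([650. , 126.9]), array([25.9, 48.7]), 2.6)
pos [0.6262 0.1081 0.2208] lin [-482.5 -113.2   21.6] mm rot [-0.56 -0.05 -0.19] q6 -1.57 F [ 0.  -0.3  0.2] w 0.0552 t 25.08
[-0.0044  0.0995  0.2208]
```

Request:
send_rows(plan=[{"linear": [-0.03, -0.008, 0], "delta_rot": [0, 0, 0], "fingers": 0.04}, {"linear": [-0.035, -0.008, 0], "delta_rot": [0, 0, 0], "fingers": 0.04}, {"linear": [-0.035, -0.008, 0], "delta_rot": [0, 0, 0], "fingers": 0.04}, {"linear": [-0.035, -0.008, 0], "delta_rot": [0, 0, 0], "fingers": 0.04}, {"linear": [-0.035, -0.008, 0], "delta_rot": [0, 0, 0], "fingers": 0.04}, {"linear": [-0.035, -0.008, 0], "delta_rot": [0, 0, 0], "fingers": 0.04}, {"linear": [-0.035, -0.008, 0], "delta_rot": [0, 0, 0], "fingers": 0.04}, {"linear": [-0.035, -0.008, 0], "delta_rot": [0, 0, 0], "fingers": 0.04}, {"linear": [-0.035, -0.008, 0], "delta_rot": [0, 0, 0], "fingers": 0.04}, {"linear": [-0.035, -0.008, 0], "delta_rot": [0, 0, 0], "fingers": 0.04}, {"linear": [-0.035, -0.008, 0], "delta_rot": [0, 0, 0], "fingers": 0.04}])

```text
clock: 26.0
position: [0.5487, -0.2802, 0.1992]
ee_rot: [-0.022, 0.682, 0.731, -0.009]
contact_force: [0.7, 0.5, -1.2]
width: 0.055
```

Run:
```python
from h import *
goal([.55,-.385,.11],JY)
```

```text
pos [ 0.5487 -0.2802  0.1992] lin [-106.4   -2.3   87.3] mm rot [-2.43 -1.11  0.6 ] q6 -2.22 F [ 0.7  0.5 -1.2] w 0.055 t 26.0
```

Request:
send_rows(plan=[{"linear": [-0.035, 0, 0], "delta_rot": [-2.4, -1.1, 0.6], "fingers": 0.04}, {"linear": [-0.035, 0, 0], "delta_rot": [0, 0, 0], "fingers": 0.04}, {"linear": [-0.03, 0, 0], "delta_rot": [0, 0, 0], "fingers": 0.04}, {"linear": [0, 0, 0], "delta_rot": [0, 0, 0], "fingers": 0.04}, {"linear": [0, 0, 0.02], "delta_rot": [0, 0, 0], "fingers": 0.04}, {"linear": [0, 0, 0.02], "delta_rot": [0, 0, 0], "fingers": 0.04}, {"linear": [0, 0, 0.02], "delta_rot": [0, 0, 0], "fingers": 0.04}, {"linear": [0, 0, 0], "delta_rot": [0, 0, 0], "fingers": 0.04}])

```text
clock: 26.67
position: [0.544, -0.3909, 0.1203]
ee_rot: [-0.011, 0.691, 0.723, -0.002]
contact_force: [0.2, 1.2, -1.0]
width: 0.0549
```

Run:
```python
from h import *
goal([.55,-.385,.034],JY)
```

```text
pos [ 0.544  -0.3909  0.1203] lin [ 4.5  7.9 86.3] mm rot [-1.05 -0.71 -0.75] q6 -2.34 F [ 0.2  1.2 -1. ] w 0.0549 t 26.67
```

Request:
send_rows(plan=[{"linear": [0.004, 0.004, 0.01], "delta_rot": [-1, -0.7, -0.7], "fingers": 0.04}, {"linear": [0, 0, 0.02], "delta_rot": [0, 0, 0], "fingers": 0.04}, {"linear": [0, 0, 0.02], "delta_rot": [0, 0, 0], "fingers": 0.04}, {"linear": [0, 0, 0.015], "delta_rot": [0, 0, 0], "fingers": 0.04}, {"linear": [0, 0, 0.006], "delta_rot": [0, 0, 0], "fingers": 0.04}, {"linear": [0, 0, 0], "delta_rot": [0, 0, 0], "fingers": 0.04}])

```text
clock: 27.17
position: [0.5453, -0.3817, 0.0435]
ee_rot: [-0.006, 0.685, 0.728, -0.0]
contact_force: [0.9, -0.0, -0.3]
width: 0.0552
```

Run:
```python
from h import *
goal([.55,-.385,.034],JY)
```

```text
pos [ 0.5453 -0.3817  0.0435] lin [-3.7  4.6  9.4] mm rot [-0.44 -0.46  0.05] q6 -2.35 F [ 0.9 -0.  -0.3] w 0.0552 t 27.17
```

Down 8 mm more, release, rise.

Request:
send_rows(plan=[{"linear": [0, 0, 0.008], "delta_rot": [0, 0, 0], "fingers": 0.04}, {"linear": [0, 0, 0], "delta_rot": [0, 0, 0], "fingers": 0.04}, {"linear": [0, 0, 0], "delta_rot": [0, 0, 0], "fingers": 0.065}, {"linear": [0, 0, 0], "delta_rot": [0, 0, 0], "fingers": 0.08}, {"linear": [0, 0, 0], "delta_rot": [0, 0, 0], "fingers": 0.08}, {"linear": [0, 0, -0.015], "delta_rot": [0, 0, 0], "fingers": 0.085}, {"linear": [0, 0, -0.03], "delta_rot": [0, 0, 0], "fingers": 0.085}, {"linear": [0, 0, -0.035], "delta_rot": [0, 0, 0], "fingers": 0.085}, {"linear": [0, 0, -0.035], "delta_rot": [0, 0, 0], "fingers": 0.085}, {"linear": [0, 0, -0.035], "delta_rot": [0, 0, 0], "fingers": 0.085}, {"linear": [0, 0, -0.02], "delta_rot": [0, 0, 0], "fingers": 0.085}])

```text
clock: 28.08
position: [0.5456, -0.3817, 0.2118]
ee_rot: [-0.008, 0.685, 0.728, -0.0]
contact_force: [0.2, -1.8, 0.3]
width: 0.085
```

Run:
```python
from h import *
manip.get_image("wrist"); C=cam("wrist")
for th,z in(("cover_a_mid",.015),("tray",.068)):
    for r in manip.masks_of(th,"wrist")[:3]: print(th,round(r["p"],2),np.round(r["extent"]),rect(C,r["pixels"],z))
goal(S(0,0,.2),JY); print(loc())
```

```text
cover_a_mid 0.87 [250. 200. 290. 223.] (array([ 574.9, -390.1]), array([21.9, 41.7]), 3.3)
pos [ 0.5455 -0.3816  0.21  ] lin [384.3 114.5  13.3] mm rot [-0.65 -0.68  0.06] q6 -2.35 F [ 0.5 -1.5 -0.4] w 0.0848 t 28.23
[-0.114  -0.3845  0.21  ]
```

Request:
send_rows(plan=[{"linear": [0.03, 0.009, -0.003], "delta_rot": [-0.6, -0.6, 0], "fingers": 0.085}, {"linear": [0.035, 0.0104, -0.002], "delta_rot": [0, 0, 0], "fingers": 0.085}, {"linear": [0.035, 0.0104, -0.002], "delta_rot": [0, 0, 0], "fingers": 0.085}, {"linear": [0.035, 0.0104, -0.002], "delta_rot": [0, 0, 0], "fingers": 0.085}, {"linear": [0.035, 0.0104, -0.002], "delta_rot": [0, 0, 0], "fingers": 0.085}, {"linear": [0.035, 0.0104, -0.002], "delta_rot": [0, 0, 0], "fingers": 0.085}, {"linear": [0.035, 0.0104, -0.002], "delta_rot": [0, 0, 0], "fingers": 0.085}, {"linear": [0.035, 0.0104, -0.002], "delta_rot": [0, 0, 0], "fingers": 0.085}, {"linear": [0.035, 0.0104, -0.002], "delta_rot": [0, 0, 0], "fingers": 0.085}, {"linear": [0.035, 0.0104, 0], "delta_rot": [0, 0, 0], "fingers": 0.085}, {"linear": [0, 0, 0], "delta_rot": [0, 0, 0], "fingers": 0.085}, {"linear": [0, 0, 0], "delta_rot": [0, 0, 0], "fingers": 0.085}])

```text
clock: 29.23
position: [0.6217, -0.0155, 0.2109]
ee_rot: [-0.014, 0.688, 0.726, -0.006]
contact_force: [-0.2, -1.1, 0.7]
width: 0.0852
```

Run:
```python
from h import *
goal(S(0,0,.09),JY); print(loc())
```

```text
pos [ 0.6217 -0.0155  0.2109] lin [ 22.3  19.5 120.7] mm rot [-1.6  -0.66 -0.33] q6 -1.77 F [-0.2 -1.1  0.7] w 0.0852 t 29.23
[-0.0162 -0.0235  0.2109]
```

Request:
send_rows(plan=[{"linear": [0.022, 0.012, 0.01], "delta_rot": [-1.6, -0.6, -0.3], "fingers": 0.085}, {"linear": [0, 0, 0.02], "delta_rot": [0, 0, 0], "fingers": 0.085}, {"linear": [0, 0, 0.02], "delta_rot": [0, 0, 0], "fingers": 0.085}, {"linear": [0, 0, 0.02], "delta_rot": [0, 0, 0], "fingers": 0.085}, {"linear": [0, 0, 0], "delta_rot": [0, 0, 0], "fingers": 0.085}, {"linear": [0, 0, 0], "delta_rot": [0, 0, 0], "fingers": 0.085}])

```text
clock: 29.73
position: [0.6292, 0.0043, 0.1334]
ee_rot: [-0.002, 0.687, 0.727, -0.003]
contact_force: [-0.2, -0.5, -0.3]
width: 0.0848
```

Run:
```python
from h import *
goal(S(0,0,.09),JY); print(loc())
```

```text
pos [0.6292 0.0043 0.1334] lin [ 4.2  7.9 43.4] mm rot [-0.41  0.01 -0.14] q6 -1.73 F [-0.2 -0.5 -0.3] w 0.0848 t 29.73
[-0.0076 -0.0042  0.1334]
```

Request:
send_rows(plan=[{"linear": [0.004, 0.006, 0.003], "delta_rot": [-0.4, 0, -0.1], "fingers": 0.085}, {"linear": [0, 0, 0], "delta_rot": [0, 0, 0], "fingers": 0.085}, {"linear": [0, 0, 0.012], "delta_rot": [0, 0, 0], "fingers": 0.085}, {"linear": [0, 0, 0.012], "delta_rot": [0, 0, 0], "fingers": 0.085}, {"linear": [0, 0, 0], "delta_rot": [0, 0, 0], "fingers": 0.085}])

```text
clock: 30.15
position: [0.6383, 0.006, 0.1098]
ee_rot: [0.003, 0.687, 0.726, 0.002]
contact_force: [-0.3, -0.1, 0.4]
width: 0.0852
```

Run:
```python
from h import *
goal(S(0,0,.09),JY); print(loc())
```

```text
pos [0.6383 0.006  0.1098] lin [ 3.2 -1.8 19.8] mm rot [ 0.45  0.11 -0.23] q6 -1.73 F [-0.3 -0.1  0.4] w 0.0852 t 30.15
[ 0.0017 -0.0031  0.1098]
```

Request:
send_rows(force=40, plan=[{"linear": [0.003, -0.002, 0.007], "delta_rot": [0.4, 0, -0.2], "fingers": 0.085}, {"linear": [0, -0.001, 0.007], "delta_rot": [0, 0, 0], "fingers": 0.085}, {"linear": [0, 0, 0.005], "delta_rot": [0, 0, 0], "fingers": 0.085}, {"linear": [0, 0, 0], "delta_rot": [0, 0, 0], "fingers": 0.07}, {"linear": [0, 0, 0], "delta_rot": [0, 0, 0], "fingers": 0.04}, {"linear": [0, 0, 0], "delta_rot": [0, 0, 0], "fingers": 0.04}, {"linear": [0, 0, 0], "delta_rot": [0, 0, 0], "fingers": 0.04}, {"linear": [0, 0, 0], "delta_rot": [0, 0, 0], "fingers": 0.04}])

```text
clock: 30.82
position: [0.6373, 0.0087, 0.0933]
ee_rot: [0.003, 0.686, 0.728, 0.001]
contact_force: [0.3, -0.2, -1.8]
width: 0.0548
```

Run:
```python
from h import *
goal(S(0,0,.09),JY); print(loc())
```

```text
pos [0.6373 0.0087 0.0933] lin [ 0.3 -0.8  3.3] mm rot [ 0.37  0.15 -0.03] q6 -1.72 F [ 0.3 -0.2 -1.8] w 0.0548 t 30.82
[ 0.0008 -0.0003  0.0933]
```

Gripped. Lifting up and starting towards the tray.

Request:
send_rows(plan=[{"linear": [0, 0, -0.006], "delta_rot": [0, 0, 0], "fingers": 0.04}, {"linear": [0, 0, -0.01], "delta_rot": [0, 0, 0], "fingers": 0.04}, {"linear": [0, 0, -0.015], "delta_rot": [0, 0, 0], "fingers": 0.04}, {"linear": [0, 0, -0.02], "delta_rot": [0, 0, 0], "fingers": 0.04}, {"linear": [0, 0, -0.025], "delta_rot": [0, 0, 0], "fingers": 0.04}, {"linear": [0, 0, -0.025], "delta_rot": [0, 0, 0], "fingers": 0.04}, {"linear": [0, 0, -0.025], "delta_rot": [0, 0, 0], "fingers": 0.04}, {"linear": [0, 0, 0], "delta_rot": [0, 0, 0], "fingers": 0.04}])

```text
clock: 31.48
position: [0.6365, 0.0087, 0.2297]
ee_rot: [0.004, 0.686, 0.728, 0.002]
contact_force: [0.7, -0.8, 0.6]
width: 0.0553
```

Run:
```python
from h import *
manip.get_image("top"); C=cam("top")
for r in manip.masks_of("tray","top")[:2]: print(round(r["p"],2),np.round(r["extent"]),rect(C,r["pixels"],.068))
for r in manip.masks_of("cover_a_mid","top")[:4]: print(round(r["p"],2),np.round(r["extent"]),rect(C,r["pixels"],.012))
goal([.44,-.385,.2],JY); print(loc())
```

```text
0.97 [360. 196. 460. 308.] (array([ 488.9, -385.3]), array([307.4, 256.3]), 0.0)
0.52 [396. 220. 408. 225.] (array([ 573.7, -394. ]), array([29.2, 14.8]), 87.2)
pos [0.6333 0.009  0.2232] lin [-381.9 -216.1   24.5] mm rot [-0.19  0.09 -0.03] q6 -1.72 F [-0.8  0.5 -1.2] w 0.055 t 31.63
[-3.200e-03  2.000e-04  2.232e-01]
```

Request:
send_rows(plan=[{"linear": [-0.03, -0.017, -0.001], "delta_rot": [0, 0, 0], "fingers": 0.04}, {"linear": [-0.033, -0.019, -0.001], "delta_rot": [0, 0, 0], "fingers": 0.04}, {"linear": [-0.033, -0.019, -0.001], "delta_rot": [0, 0, 0], "fingers": 0.04}, {"linear": [-0.033, -0.019, -0.001], "delta_rot": [0, 0, 0], "fingers": 0.04}, {"linear": [-0.033, -0.019, -0.001], "delta_rot": [0, 0, 0], "fingers": 0.04}, {"linear": [-0.033, -0.019, -0.001], "delta_rot": [0, 0, 0], "fingers": 0.04}, {"linear": [-0.033, -0.019, -0.001], "delta_rot": [0, 0, 0], "fingers": 0.04}, {"linear": [-0.033, -0.019, -0.001], "delta_rot": [0, 0, 0], "fingers": 0.04}, {"linear": [-0.033, -0.019, -0.001], "delta_rot": [0, 0, 0], "fingers": 0.04}, {"linear": [-0.033, -0.019, 0], "delta_rot": [0, 0, 0], "fingers": 0.04}, {"linear": [-0.033, -0.019, 0], "delta_rot": [0, 0, 0], "fingers": 0.04}, {"linear": [0, 0, 0], "delta_rot": [0, 0, 0], "fingers": 0.04}])

```text
clock: 32.63
position: [0.432, -0.371, 0.2107]
ee_rot: [-0.019, 0.683, 0.731, -0.006]
contact_force: [0.7, -0.6, 1.2]
width: 0.0546
```

Run:
```python
from h import *
goal([.43,-.385,.12],JY)
```

```text
pos [ 0.432  -0.371   0.2107] lin [-15.6   0.2  90.4] mm rot [-2.   -1.12  0.5 ] q6 -2.46 F [ 0.7 -0.6  1.2] w 0.0546 t 32.63
```

Request:
send_rows(plan=[{"linear": [-0.014, -0.004, 0.005], "delta_rot": [-2, -1.1, 0.5], "fingers": 0.04}, {"linear": [0, 0, 0.02], "delta_rot": [0, 0, 0], "fingers": 0.04}, {"linear": [0, 0, 0.025], "delta_rot": [0, 0, 0], "fingers": 0.04}, {"linear": [0, 0, 0.025], "delta_rot": [0, 0, 0], "fingers": 0.04}, {"linear": [0, 0, 0.025], "delta_rot": [0, 0, 0], "fingers": 0.04}, {"linear": [0, 0, 0.025], "delta_rot": [0, 0, 0], "fingers": 0.04}, {"linear": [0, 0, 0.015], "delta_rot": [0, 0, 0], "fingers": 0.04}, {"linear": [0, 0, 0], "delta_rot": [0, 0, 0], "fingers": 0.04}, {"linear": [0, 0, 0], "delta_rot": [0, 0, 0], "fingers": 0.04}])

```text
clock: 33.38
position: [0.4204, -0.38, 0.0526]
ee_rot: [-0.012, 0.689, 0.724, 0.002]
contact_force: [-0.2, -0.8, -0.2]
width: 0.055
```

Run:
```python
from h import *
goal([.43,-.385,.036],JY)
```

```text
pos [ 0.4204 -0.38    0.0526] lin [-5.8  9.6 16.3] mm rot [-0.72 -1.14 -0.56] q6 -2.48 F [-0.2 -0.8 -0.2] w 0.055 t 33.38
```

Request:
send_rows(plan=[{"linear": [0, 0, 0.009], "delta_rot": [-0.7, -1.1, 0], "fingers": 0.04}, {"linear": [0, 0, 0.007], "delta_rot": [0, 0, 0], "fingers": 0.04}, {"linear": [0, 0, 0], "delta_rot": [0, 0, 0], "fingers": 0.04}, {"linear": [0, 0, 0], "delta_rot": [0, 0, 0], "fingers": 0.065}, {"linear": [0, 0, 0], "delta_rot": [0, 0, 0], "fingers": 0.08}, {"linear": [0, 0, 0], "delta_rot": [0, 0, 0], "fingers": 0.08}, {"linear": [0, 0, -0.015], "delta_rot": [0, 0, 0], "fingers": 0.085}, {"linear": [0, 0, -0.03], "delta_rot": [0, 0, 0], "fingers": 0.085}, {"linear": [0, 0, -0.035], "delta_rot": [0, 0, 0], "fingers": 0.085}, {"linear": [0, 0, -0.035], "delta_rot": [0, 0, 0], "fingers": 0.085}, {"linear": [0, 0, -0.035], "delta_rot": [0, 0, 0], "fingers": 0.085}, {"linear": [0, 0, -0.035], "delta_rot": [0, 0, 0], "fingers": 0.085}])

```text
clock: 34.38
position: [0.4194, -0.3776, 0.2264]
ee_rot: [-0.006, 0.689, 0.724, 0.001]
contact_force: [0.9, -0.6, -0.1]
width: 0.0852
```

Run:
```python
from h import *
goal([.43,-.2,.25],JY)
```

```text
pos [ 0.4194 -0.3776  0.2264] lin [177.1  19.3 -22. ] mm rot [-0.4  -0.56 -0.54] q6 -2.48 F [ 0.9 -0.6 -0.1] w 0.0852 t 34.38
```

Request:
send_rows(plan=[{"linear": [0.033, 0.004, -0.005], "delta_rot": [0, 0, 0], "fingers": 0.0}, {"linear": [0.035, 0.004, -0.004], "delta_rot": [0, 0, 0], "fingers": 0.0}, {"linear": [0.035, 0.004, -0.004], "delta_rot": [0, 0, 0], "fingers": 0.0}, {"linear": [0.035, 0.004, -0.003], "delta_rot": [0, 0, 0], "fingers": 0.0}, {"linear": [0.035, 0, -0.002], "delta_rot": [0, 0, 0], "fingers": 0.0}, {"linear": [0.035, 0, -0.002], "delta_rot": [0, 0, 0], "fingers": 0.0}, {"linear": [0.035, 0, -0.002], "delta_rot": [0, 0, 0], "fingers": 0.0}, {"linear": [0.035, 0, -0.002], "delta_rot": [0, 0, 0], "fingers": 0.0}, {"linear": [0.035, 0, -0.002], "delta_rot": [0, 0, 0], "fingers": 0.0}, {"linear": [0.035, 0, -0.002], "delta_rot": [0, 0, 0], "fingers": 0.0}, {"linear": [0.035, 0, -0.002], "delta_rot": [0, 0, 0], "fingers": 0.0}, {"linear": [0.035, 0, -0.002], "delta_rot": [0, 0, 0], "fingers": 0.0}])

```text
clock: 35.38
position: [0.4224, 0.0443, 0.2767]
ee_rot: [0.019, 0.695, 0.719, 0.004]
contact_force: [1.0, 0.2, 0.5]
width: -0.0001
```

Run:
```python
from h import *
goal([.43,.3,.25],JY)
im=manip.get_image("top")[:,:,::-1]; C=cam("top")
for th,z in(("pry_grip",.02),("cover_a_mid",.012),("pedal_pad",.057)):
    for r in manip.masks_of(th,"top")[:4]: print(th,round(r["p"],2),np.round(r["extent"]),rect(C,r["pixels"],z))
f=lambda x0,y0,x1,y1,k:cv2.resize(im[y0:y1,x0:x1],None,fx=k,fy=k,interpolation=cv2.INTER_CUBIC)
A=f(350,190,465,310,4); B=f(100,225,160,300,5); D=f(205,180,325,300,2.5)
h=max(A.shape[0],B.shape[0]+0); pad=lambda i:cv2.copyMakeBorder(i,0,h-i.shape[0],0,0,0)
out=np.hstack([pad(A),pad(B)]); cv2.imwrite("pics/last.png",np.hstack([out]));print(out.shape)
manip.get_image("scene")
for r in manip.masks_of("cover_a_mid","scene")[:4]: print("scene",round(r["p"],2),np.round(r["extent"]))
```

```text
pos [0.4224 0.0443 0.2767] lin [255.8  15.6  21.7] mm rot [ 1.83  1.26 -1.43] q6 -1.64 F [1.  0.2 0.5] w -0.0001 t 35.38
pry_grip 0.54 [271. 276. 277. 295.] (array([411.9, -12.3]), array([ 8.4, 53.2]), 87.3)
cover_a_mid 0.74 [211. 186. 311. 226.] (array([639.9,   8.6]), array([ 98.5, 289.7]), 2.6)
cover_a_mid 0.46 [398. 219. 411. 223.] (array([ 575.2, -394.1]), array([23.4, 11.9]), 87.2)
pedal_pad 0.69 [107. 235. 144. 284.] (array([493.8, 394.9]), array([ 90.2, 128.4]), 86.6)
(480, 760, 3)
```

View pics/last.png

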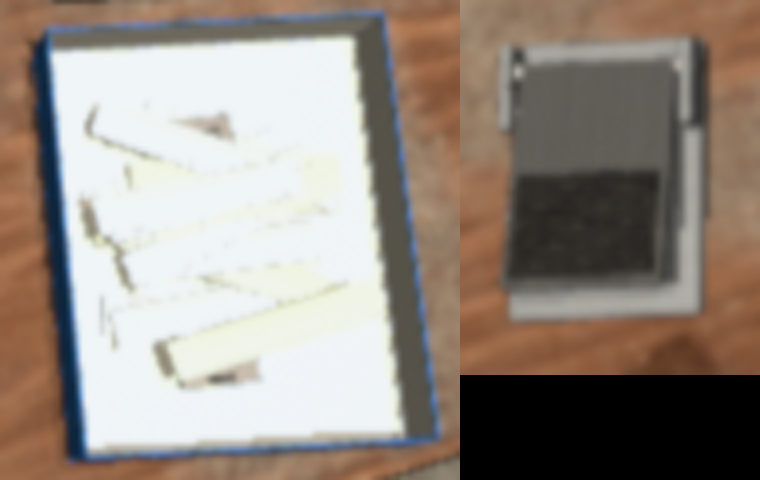

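The tray view shows grey cover edges at (215,125) and (220,372), where both covers were released, partly hidden by the paper strips in the tray. The dark pedal pad is centred at (583,226).

Run:
```python
from h import *
p=bp(cam("top"),[[124.5,269.8]],.057)[0]; print(p.round(4)); goal([p[0],p[1],.11],JY)
```

```text
[0.4657 0.3974 0.057 ]
pos [0.4229 0.0419 0.2759] lin [357.5  49.9 159.5] mm rot [ 1.74  1.3  -1.43] q6 -1.65 F [ 0.4  0.3 -0. ] w 0.0001 t 35.68
```

Request:
send_rows(plan=[{"linear": [0.03, 0.004, 0], "delta_rot": [1.7, 1.3, -1.4], "fingers": 0.0}, {"linear": [0.033, 0.005, 0], "delta_rot": [0, 0, 0], "fingers": 0.0}, {"linear": [0.033, 0.005, 0], "delta_rot": [0, 0, 0], "fingers": 0.0}, {"linear": [0.033, 0.005, 0], "delta_rot": [0, 0, 0], "fingers": 0.0}, {"linear": [0.033, 0.005, 0], "delta_rot": [0, 0, 0], "fingers": 0.0}, {"linear": [0.033, 0.005, 0], "delta_rot": [0, 0, 0], "fingers": 0.0}, {"linear": [0.033, 0.005, 0], "delta_rot": [0, 0, 0], "fingers": 0.0}, {"linear": [0.033, 0.005, 0], "delta_rot": [0, 0, 0], "fingers": 0.0}, {"linear": [0.033, 0.005, 0], "delta_rot": [0, 0, 0], "fingers": 0.0}, {"linear": [0.033, 0.005, 0], "delta_rot": [0, 0, 0], "fingers": 0.0}, {"linear": [0, 0, 0], "delta_rot": [0, 0, 0], "fingers": 0.0}, {"linear": [0, 0, 0], "delta_rot": [0, 0, 0], "fingers": 0.0}])

```text
clock: 36.68
position: [0.474, 0.3641, 0.2717]
ee_rot: [0.003, 0.702, 0.713, -0.002]
contact_force: [0.2, -0.7, -0.1]
width: 0.0002
```

Run:
```python
from h import *
goal([.4657,.3974,.10],JY)
```

```text
pos [0.474  0.3641 0.2717] lin [ 34.6  -8.  171.4] mm rot [ 0.08  0.4  -2.5 ] q6 -1.04 F [ 0.2 -0.7 -0.1] w 0.0002 t 36.68
```

Request:
send_rows(plan=[{"linear": [0.034, -0.012, 0.01], "delta_rot": [0, 0.4, -2.5], "fingers": 0.0}, {"linear": [0, 0, 0.03], "delta_rot": [0, 0, 0], "fingers": 0.0}, {"linear": [0, -0.002, 0.03], "delta_rot": [0, 0, 0], "fingers": 0.0}, {"linear": [0, -0.002, 0.03], "delta_rot": [0, 0, 0], "fingers": 0.0}, {"linear": [0, -0.002, 0.03], "delta_rot": [0, 0, 0], "fingers": 0.0}, {"linear": [0, 0, 0.01], "delta_rot": [0, 0, 0], "fingers": 0.0}, {"linear": [0, 0, 0], "delta_rot": [0, 0, 0], "fingers": 0.0}])

```text
clock: 37.27
position: [0.4658, 0.386, 0.1281]
ee_rot: [0.003, 0.692, 0.722, 0.003]
contact_force: [0.5, -0.5, 0.2]
width: -0.0
```

Run:
```python
from h import *
goal([.4657,.3974,.09],JY)
```

```text
pos [0.4658 0.386  0.1281] lin [11.4  0.1 38.1] mm rot [ 0.46  0.03 -1.  ] q6 -1.03 F [ 0.5 -0.5  0.2] w -0.0 t 37.27
```

Request:
send_rows(plan=[{"linear": [0.011, -0.002, 0.01], "delta_rot": [0, 0, 0], "fingers": 0.0}, {"linear": [0, -0.001, 0.012], "delta_rot": [0, 0, 0], "fingers": 0.0}, {"linear": [0, -0.001, 0.012], "delta_rot": [0, 0, 0], "fingers": 0.0}, {"linear": [0, 0, 0], "delta_rot": [0, 0, 0], "fingers": 0.0}])

```text
clock: 37.6
position: [0.4659, 0.3943, 0.0946]
ee_rot: [0.003, 0.696, 0.718, 0.005]
contact_force: [-0.2, 0.6, -0.1]
width: 0.0003
```

Run:
```python
from h import *
goal([.4657,.3974,.062],JY)
```

```text
pos [0.4659 0.3943 0.0946] lin [ 3.  -0.5 32.6] mm rot [ 0.66 -0.09 -1.55] q6 -1.01 F [-0.2  0.6 -0.1] w 0.0003 t 37.6
```

Request:
send_rows(plan=[{"linear": [0.003, -0.001, 0.008], "delta_rot": [0.6, 0, 0], "fingers": 0.0}, {"linear": [0, 0, 0.007], "delta_rot": [0, 0, 0], "fingers": 0.0}, {"linear": [0, 0, 0.007], "delta_rot": [0, 0, 0], "fingers": 0.0}, {"linear": [0, 0, 0.006], "delta_rot": [0, 0, 0], "fingers": 0.0}, {"linear": [0, 0, 0.005], "delta_rot": [0, 0, 0], "fingers": 0.0}, {"linear": [0, 0, 0.004], "delta_rot": [0, 0, 0], "fingers": 0.0}])

```text
clock: 38.1
position: [0.4664, 0.3991, 0.0616]
ee_rot: [-0.001, 0.697, 0.717, 0.003]
contact_force: [-6.9, -4.0, 32.6]
width: 0.0001
```

Run:
```python
from h import *
goal([.4657,.3974,.062],JY)
```

```text
pos [0.4664 0.3991 0.0616] lin [-1.6 -0.8 -0.4] mm rot [ 0.2  -0.35 -1.71] q6 -1.01 F [-6.9 -4.  32.6] w 0.0001 t 38.1
```

At the stop (z = 0.0616, 33 N). Holding with lighter pressure.

Request:
send_rows(plan=[{"linear": [0, 0, 0.0025], "delta_rot": [0, 0, 0], "fingers": 0.0}, {"linear": [0, 0, 0.0025], "delta_rot": [0, 0, 0], "fingers": 0.0}, {"linear": [0, 0, 0.0025], "delta_rot": [0, 0, 0], "fingers": 0.0}, {"linear": [0, 0, 0.0025], "delta_rot": [0, 0, 0], "fingers": 0.0}, {"linear": [0, 0, 0.0025], "delta_rot": [0, 0, 0], "fingers": 0.0}, {"linear": [0, 0, 0.0025], "delta_rot": [0, 0, 0], "fingers": 0.0}, {"linear": [0, 0, 0.0025], "delta_rot": [0, 0, 0], "fingers": 0.0}, {"linear": [0, 0, 0.0025], "delta_rot": [0, 0, 0], "fingers": 0.0}, {"linear": [0, 0, 0.0025], "delta_rot": [0, 0, 0], "fingers": 0.0}, {"linear": [0, 0, 0.0025], "delta_rot": [0, 0, 0], "fingers": 0.0}, {"linear": [0, 0, 0.0025], "delta_rot": [0, 0, 0], "fingers": 0.0}, {"linear": [0, 0, 0.0025], "delta_rot": [0, 0, 0], "fingers": 0.0}])

```text
clock: 39.1
position: [0.4661, 0.399, 0.0622]
ee_rot: [0.002, 0.695, 0.719, 0.009]
contact_force: [-3.6, -3.0, 16.6]
width: 0.0001
```

Request:
send_rows(plan=[{"linear": [0, 0, 0.0025], "delta_rot": [0, 0, 0], "fingers": 0.0}, {"linear": [0, 0, 0.0025], "delta_rot": [0, 0, 0], "fingers": 0.0}, {"linear": [0, 0, 0.0025], "delta_rot": [0, 0, 0], "fingers": 0.0}, {"linear": [0, 0, 0.0025], "delta_rot": [0, 0, 0], "fingers": 0.0}, {"linear": [0, 0, 0.0025], "delta_rot": [0, 0, 0], "fingers": 0.0}])

```text
clock: 39.52
position: [0.466, 0.3989, 0.0622]
ee_rot: [0.003, 0.695, 0.719, 0.012]
contact_force: [-4.7, -3.4, 17.1]
width: -0.0003
```

Request:
send_rows(plan=[{"linear": [0, 0, -0.005], "delta_rot": [0, 0, 0], "fingers": 0.0}, {"linear": [0, 0, -0.008], "delta_rot": [0, 0, 0], "fingers": 0.0}, {"linear": [0, 0, -0.01], "delta_rot": [0, 0, 0], "fingers": 0.0}, {"linear": [0, 0, -0.015], "delta_rot": [0, 0, 0], "fingers": 0.0}, {"linear": [0, 0, -0.03], "delta_rot": [0, 0, 0], "fingers": 0.0}, {"linear": [0, 0, -0.03], "delta_rot": [0, 0, 0], "fingers": 0.0}, {"linear": [0, 0, -0.03], "delta_rot": [0, 0, 0], "fingers": 0.0}, {"linear": [0, 0, -0.03], "delta_rot": [0, 0, 0], "fingers": 0.0}, {"linear": [0, 0, 0], "delta_rot": [0, 0, 0], "fingers": 0.0}, {"linear": [0, 0, 0], "delta_rot": [0, 0, 0], "fingers": 0.0}])

```text
clock: 40.35
position: [0.4629, 0.3976, 0.2302]
ee_rot: [0.004, 0.695, 0.719, 0.014]
contact_force: [0.1, -1.1, -0.5]
width: -0.0001
```

Run:
```python
from h import *
s=manip.get_state(); print(s["clock"],s["position"].round(3),s["contact_force"].round(1))
im=manip.get_image("top")[:,:,::-1]; C=cam("top"); a=cv2.imread("pics/top0.png")
d=cv2.absdiff(im,a).max(2)
for n,(x0,y0,x1,y1) in dict(marker=(200,252,215,308),notes=(230,148,264,182),scanner=(278,142,320,188),tray=(355,190,465,310)).items(): print(n,"mean diff",d[y0:y1,x0:x1].mean().round(1),"max",d[y0:y1,x0:x1].max())
for th,z in(("pry_grip",.02),("tray",.068),("marker",.005)):
    for r in manip.masks_of(th,"top")[:2]: print(th,round(r["p"],2),np.round(r["extent"]),rect(C,r["pixels"],z))
```

```text
40.35 [0.463 0.398 0.23 ] [ 0.1 -1.1 -0.5]
marker mean diff 0.6 max 2
notes mean diff 0.6 max 2
scanner mean diff 0.7 max 2
tray mean diff 1.4 max 141
pry_grip 0.79 [264. 246. 279. 295.] (array([453.6,  -5.9]), array([137.9,  23.6]), 4.3)
tray 0.74 [359. 197. 460. 306.] (array([ 489.3, -384.4]), array([304.2, 253.9]), 0.0)
marker 0.64 [204. 257. 211. 300.] (array([432.7, 177.3]), array([ 14.4, 130.9]), 84.9)
```

Run:
```python
from h import *
im=manip.get_image("top")[:,:,::-1]; a=cv2.imread("pics/top0.png"); C=cam("top")
m=(cv2.absdiff(im,a).max(2)>20).astype(np.uint8); m[:190]=0; m[310:]=0; m[:,:345]=0
n,l,st,ce=cv2.connectedComponentsWithStats(m)
for k in range(1,n):
    if st[k,4]>3: print(st[k],bp(C,[ce[k]],.01)[0].round(3))
r=manip.masks_of("cover_a_mid","top")
for q in r[:4]: print(round(q["p"],2),np.round(q["extent"]))
manip.sign_off()
```

```text
[393 218  16   8  69] [ 0.575 -0.395  0.01 ]
[394 279  22   9 107] [ 0.394 -0.385  0.01 ]
the job is handed in; nothing more can be done
```

The job is done and handed in at about 40 s on the robot's clock; no verdict was reported.

**Covers:** only a and b were on the strip, as tower c was already open. I sprang both loose at their notches with the pry tool before touching them with the fingers. Cover a took three tries, because the tool slipped in the grip. Both covers were then gripped by their sides, lifted off and released in the blue tray.

**Pry tool:** it lies on the desk in front of the strip, near (0.45, −0.01). Its outline there matches a tool lying flat, but I did not look at it from the side.

**Pedal:** after both covers were in the tray, I pressed it to its stop. At the stop the height stayed steady and 17–33 N was read. I held it there for about 1.4 s and then released it. I did not check in a picture that the pedal came back up.

**Last checks:**
- **Other things:** the marker, notes and scanner look unchanged in the top camera, and the tray is where it started.
- **Covers in the tray:** only part of each cover shows, because the paper strips in the tray hide the rest. Two changed patches match the release points, at (0.575, −0.395) and (0.394, −0.385). The recognition network found at most a fragment of cover a in the tray and nothing in the final picture. It also once took the strip itself for a cover, with the covers already off.

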